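# Pour walnuts into the dry-goods box, shut its hatch and clamp it

## Task

Pick up the steel cup, tip it over the open mouth of the wooden dry-goods box and pour all five walnuts in, then stand the empty cup upright on the worktop again. Slide the metal hatch fully shut by its round pull and turn the black cross-shaped knob clockwise until it stops turning, so that the hatch is clamped. Leave the line laser and the screwdriver where they lie.

Things in the scene. Friction and masses are not known exactly. Their poses are not given: they have to be found in the camera images.
- box: Fixed wooden box, 140 (x) x 240 (y) x 90 mm high; origin: centre of its underside. Its +y is the way the hatch opens. The mouth in its top spans x = -49..49, y = -105..-15 mm; beyond is a closed deck with the clamp knob at y = +88 mm. Walls 8 mm; inner floor at z = 12 mm. Hatch rails along both long sides, top at z = 100 mm; a stop bar across the -y end, top at z = 96 mm.
- mouth (a point): Centre of the filling mouth in the box top, (0, -60, 90) mm in the box's frame. The open hatch may still cover part of the mouth's +y end (see hatch).
- hatch (a joint): How far the hatch is open, m: 0 = fully shut against the stop bar at the -y end, 0.094 = fully open. A flat 3 mm aluminium sheet, 112 mm wide, top at z = 94.5 mm; its -y edge lies at y = -117 mm + opening in the box's frame, so the mouth is free over a length of opening - 12 mm. Slides along the box's y with about 1.5 N of drag while the clamp is loose.
- hatch_pull (a point): On the axis of the hatch's round pull (mushroom shape, 28 mm in diameter, 29 mm tall, z = 94.5 to 123.5 mm, free all round, any yaw), 113 mm above the worktop, just below its thickest part. It moves with the hatch: x = 0, y = -98 mm + opening in the box's frame.
- knob_grip (a point): On the clamp knob's axis, about 125 mm above the worktop, 21 mm above the knob's underside; sinks 1.2 mm a radian as it is tightened. Black cross knob: four arms at right angles, 50 mm tip to tip, 15 mm wide, from 14 mm below to 8 mm above this point; the point's x and y run along the arms. Clockwise from above tightens; drag 0.11 N m; stays where it is left.
- washer: Steel spring washer under the knob, 38 mm in diameter; origin: centre of its underside. The knob starts loose, 2.2 to 3.8 rad before its stop (so it must be regrasped). In about the last radian it presses the washer on the hatch with a growing force, about 50 N at the stop, where the washer is flat and the torque rises sharply (0.6 N m is tight).
- cup: Loose grey steel cup, slightly tapered: 90 mm high, 64 mm in diameter outside at the foot, 68 mm at the mouth (70 mm over the rolled rim), walls 3 mm, floor 4 mm, about 0.14 kg plus the walnuts; origin at the centre of its underside, z along its axis. It stands upright on the worktop, to the right of the box, and holds the five walnuts.
- cup_rim (a point): Centre of the cup's mouth, 90 mm above its underside.
- walnut_1: Walnut in its shell, about 27 mm in diameter, nearly round, 14 g, smooth (friction about 0.3); origin at its centre. Starts in the cup.
- walnut_2: Walnut in its shell, about 27 mm in diameter, nearly round, 14 g, smooth (friction about 0.3); origin at its centre. Starts in the cup.
- walnut_3: Walnut in its shell, about 27 mm in diameter, nearly round, 14 g, smooth (friction about 0.3); origin at its centre. Starts in the cup.
- walnut_4: Walnut in its shell, about 27 mm in diameter, nearly round, 14 g, smooth (friction about 0.3); origin at its centre. Starts in the cup.
- walnut_5: Walnut in its shell, about 27 mm in diameter, nearly round, 14 g, smooth (friction about 0.3); origin at its centre. Starts in the cup.
- line_laser: Bystander: loose red and black line laser, 129 x 67 x 66 mm, standing behind the box; origin at the centre of its underside.
- screwdriver: Bystander: loose screwdriver, 191 mm long, 27 mm thick, lying behind the cup; origin at the centre of its underside.
Things that resemble listed ones, but are neither listed nor needed, are in the scene too. Of the things that look like the cup, the middle-sized one is meant.

How it is judged:
By the outcome, as a careful person would: the job done as asked, in the order asked, and still so for the second after the job is handed in, with the robot touching nothing.
It also fails if it takes over 72 s, if anything falls off the work surface, if the arm or the gripper's body presses on something with over 40 N, if the wrist force passes 120 N, or if a joint passes its speed limit or range.

## Robot

A 6-joint arm with a two-finger parallel gripper is mounted at the origin on a cart in front of the work surface, level with it; the furniture and walls round the work are solid. World frame = base frame: x ahead of the robot, y to its left, z up, the work surface at z = 0. Lengths are in m, angles in rad, forces in N, time in s.
With the tool pointing down it reaches from about 0.375 to 0.9 m from the base axis. Payload 3.1 kg.
Tool frame: the origin (TCP) lies on the centre line of the jaws, within the pads' length; the fingertips stand 8 mm ahead of it and the grasp point (between the pads) lies 11 mm behind it; z points along the fingers, y is the line along which they close (so a half turn about z gives the same grasp; the last joint's range is limited). The gripper opens to 85 mm and grips with 20 to 120 N. Pads are 22 mm wide; open, the fingers measure 114 mm over their backs; the gripper's body (76 mm by 85 mm) begins 54 mm behind the grasp point. The pads swing forward as they close: fully open they stand 13 mm farther back than shut.
Start: joints at [-1.407, 0.527, 1.433, -0, 1.181, -0.178], TCP at [0.21, -0.589, 0.239] pointing down, gripper open.
Joint ranges: [-3.08, 3.08], [-0.75, 2.2], [0.22, 2.44], [-1.43, 4.57], [0, 2.65], [-2.85, 2.85]. Speed limits (rad/s): [2.79, 2.79, 3.14, 3.14, 3.14, 3.14].

## Interface

Orientations are given as a unit quaternion [x, y, z, w].
In Python, from station import * gives the robot as it stands.
- The arm moves only by the tool play_rows, never from a script. Its argument "rows" is a list of rows, each a list of 3 entries, a list of its own where there are three numbers: the turn, a rotation vector about the tool's x, y, z in degrees, then the shift along the tool's x, y, z in mm, then the closure, from 0 (fully open) to 1 (shut). In form: [[[ax, ay, az], [dx, dy, dz], jaw], ...]. A call has 1 to 12 rows; each row shifts and turns the commanded pose from where the row before left it, along the tool's axes as they then stand; what a row does not reach is not made up. A row lasts 1/12 s, in which the tool goes at most 41.7 mm and 7.16 degrees, less where a joint would pass 70% of its speed; a pose out of reach is approached as far as the arm can. A call with a gripper value outside its range is refused whole. The fingers move at their own pace and stop on an object; "grip_force" is the grip in N (left out, the last holds). Time passes only in rows, so rows that do not move let the fingers close. It gives the time, the measured TCP pose, the force, the opening and the grip force at its end, in the units of the state.
- sense(): the state, without advancing time (a new reading comes with each control period).
- snapshot(name): name is "side" or "top" or "wrist"; returns (picture, depth): 480x640x3 uint8, red, green, blue; 480x640 float32, m along the optical axis (not along the pixel's ray), 0 where there is no reading.
- get_calibration(name): a dict with "vfov" (degrees; the focal length in pixels is half the picture's height over the tangent of half this angle, whatever the lens; pixels are square), "cx", "cy" (the principal point, pixels), "xyz" and "attitude" of the camera in the world. Camera axes: x right, y down, z forward; pixel columns grow to the right and rows downward; lengths in m; the calibration is good to about 2 mm. A picture is of the moment at which its call begins: read the wrist's pose just before it. get_calibration takes no time and is no camera call; for the wrist camera it gives the pose at the moment of the call.
- sign_off(): hands the job in; it is judged then, once.
The state is a dict: "t": time; "q": joint angles; "qd": joint speeds; "tau": joint torques, N m; "tcp_pos": TCP position; "tool_rot": TCP orientation; "force": force on the tool from outside, world axes, zero at the start; "ft_torque": the same for the moment, N m; "finger_gap": opening from 0.0 (shut) to 1.0 (fully open); "gripper_force": force on a finger pad.
Only numpy, scipy, OpenCV 4.12 (cv2) and the standard library are available. Lean on these libraries where they do the work, as an engineer would, in place of code of your own. Each camera call takes 0.05 s, during which the arm holds its last target. There are 200 camera calls.

## Working session

There is one attempt and no reset: what is moved stays moved. The work goes in short steps, Python scripts to look and compute and a tool call to move; the robot and the scene stay as the last step left them, time stands still between calls to the robot, and variables do not carry over. Pictures are saved under pics/ and viewed, at most 10 in all, crops included, and the job is handed in when it is done.

Besides the shell and the picture viewer there is one more tool, called after "Request:" in YAML: its name, and indented under it one key for each argument. play_rows: Moves the arm, as the interface text tells. Its arguments: {"type":"object","properties":{"rows":{"type":"array","items":{"type":"array"}},"grip_force":{"type":"number"}},"required":["rows"]}

```bash
ls; mkdir -p pics; cat > h.py <<'E'
from station import *
import numpy as np, cv2
from scipy.spatial.transform import Rotation as R
def cam(n):
    c=get_calibration(n); return c
def snap(n,f):
    c=get_calibration(n); p,d=snapshot(n); cv2.imwrite('pics/'+f+'.png',p[:,:,::-1]); np.savez('pics/'+f,d=d,p=p,c=np.array([c],dtype=object)); return p,d,c
def load(f):
    z=np.load('pics/'+f+'.npz',allow_pickle=True); return z['p'],z['d'],z['c'][0]
def rot(a):
    a=np.array(a,float); return R.from_quat(a) if a.size==4 else R.from_matrix(a)
def cloud(d,c):
    f=240/np.tan(np.radians(c['vfov'])/2); v,u=np.mgrid[:480,:640]
    P=np.stack([(u-c['cx'])/f*d,(v-c['cy'])/f*d,d],-1)
    return P@rot(c['attitude']).as_matrix().T+np.array(c['xyz'])
E
python3 - <<'E'
from h import *
for n in ['top','side']:
    p,d,c=snap(n,n+'0'); print(n,c)
print(sense())
E
```

```text
pics
top {'vfov': 42.85660128608567, 'cx': 321.49195731864046, 'cy': 241.60443784608685, 'xyz': array([ 0.40378573, -0.14847625,  1.53058274]), 'attitude': array([-0.70358508,  0.70960657, -0.02715211,  0.02625479])}
side {'vfov': 54.72995486362606, 'cx': 317.79184535852477, 'cy': 237.9025210750885, 'xyz': array([0.55308244, 0.42220778, 1.02292173]), 'attitude': array([ 0.02347927,  0.96114992, -0.27481092, -0.01088652])}
{'t': 0.1, 'q': array([-1.40649888e+00,  5.28391648e-01,  1.43378026e+00, -2.76323771e-05,
        1.18142057e+00, -1.78471633e-01]), 'qd': array([ 8.60675868e-04, -3.26649980e-03, -1.43629045e-03, -1.06753319e-03,
        9.04495767e-04,  7.02063968e-06]), 'tau': array([-4.58398317e-04, -4.43305600e+01, -1.78586179e+01, -1.54499498e-04,
        3.88858927e-03,  2.24438857e-06]), 'tcp_pos': array([ 0.20999153, -0.58798905,  0.2384182 ]), 'tool_rot': array([ 9.85348193e-01,  1.70551862e-01, -5.69002201e-06, -9.99975886e-04]), 'force': array([-0.5984509 , -1.27075527, -0.26694418]), 'ft_torque': array([-0.01067476, -0.02668191, -0.01736468]), 'gripper_force': 0.0, 'finger_gap': 1.0047677705583347}
```

View pics/top0.png

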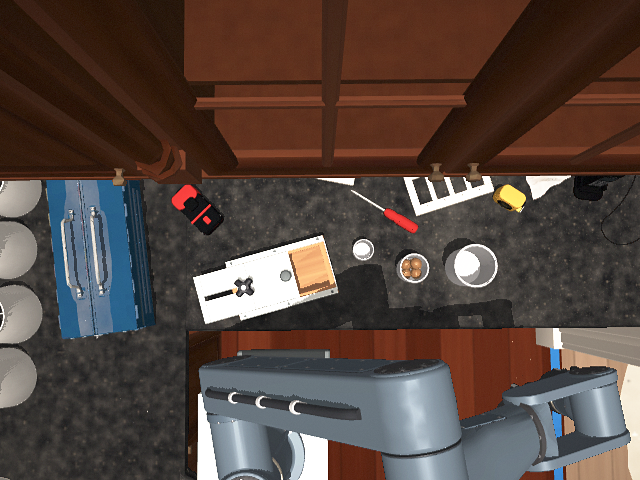

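View pics/side0.png

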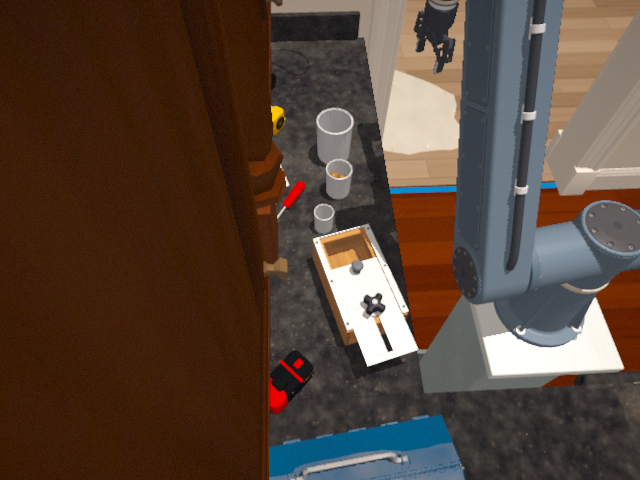

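The top view shows the box at about (265,280) with its mouth at (312,268), the pull at (285,275) and the knob at (243,287). The walnut cup is the middle one of three, at (412,267). The screwdriver (400,215), the small cup (363,250) and the laser (198,208) are nearby, and a cabinet overhangs above row 178.

```bash
python3 - <<'E'
from h import *
p,d,c=load('top0'); P=cloud(d,c)
big=cv2.resize(p[225:335,185:505],None,fx=2.5,fy=2.5,interpolation=cv2.INTER_CUBIC)
cv2.imwrite('pics/crop.png',big[:,:,::-1])
# table, cup rim, cabinet
print('table',P[300,360],P[210,260]); 
for n,(u0,u1,v0,v1,z0,z1) in dict(cup=(390,435,245,290,.083,.1),small=(350,377,236,263,.03,.12),large=(440,502,240,290,.07,.3),pull=(275,297,265,285,.11,.13),knob=(225,262,270,305,.115,.15),hatch=(185,345,225,330,.09,.098),laser=(165,230,180,240,.02,.1),driver=(345,420,185,235,.012,.05)).items():
    Q=P[v0:v1,u0:u1].reshape(-1,3); Q=Q[(Q[:,2]>z0)&(Q[:,2]<z1)]
    m=np.median(Q,0); e=cv2.minEnclosingCircle(Q[:,:2].astype(np.float32)); r=cv2.minAreaRect((Q[:,:2]*1000).astype(np.float32))
    print(n,len(Q),'med',m.round(4),'circ',np.round(e[0],4),round(e[1],4),'rect',np.round(r[0],1),np.round(r[1],1),round(r[2],1),'zmax',Q[:,2].max().round(3))
for v in (100,140,165,172,180): print(v,P[v,[250,330,400]].round(3).tolist())
p,d,c=load('side0'); P2=cloud(d,c); Q=P2[:, :270].reshape(-1,3); print('side cabinet min z',[ (x,Q[(abs(Q[:,0]-x)<.01)][:,2].min().round(3)) for x in (.6,.65,.7,.75,.8) if (abs(Q[:,0]-x)<.01).any()])
E
```

```text
table [ 0.37291845 -0.24547477  0.00251419] [0.60069454 0.00325409 0.00082593]
cup 160 med [ 0.4487 -0.3707  0.0905] circ [ 0.4498 -0.3679] 0.0356 rect [ 449.8 -368.2] [67.5 68.6] 87.6 zmax 0.099
small 119 med [ 0.5004 -0.2571  0.0642] circ [ 0.496  -0.2506] 0.0254 rect [ 496.2 -250.3] [48.4 48.6] 88.7 zmax 0.072
large 777 med [ 0.4534 -0.5199  0.1176] circ [ 0.4529 -0.5029] 0.0509 rect [ 452.5 -503.2] [100.3  98.1] 24.9 zmax 0.139
pull 107 med [ 0.4319 -0.0662  0.1219] circ [ 0.4328 -0.0667] 0.0134 rect [433.1 -66. ] [24.5 24.4] 45.1 zmax 0.129
knob 249 med [0.4073 0.0273 0.1311] circ [0.4073 0.0286] 0.0253 rect [407.3  28.6] [39.3 42. ] 5.4 zmax 0.141
hatch 3934 med [0.4112 0.0059 0.0945] circ [ 0.4166 -0.0185] 0.1713 rect [419.9 -16.8] [140.2 320.8] 15.1 zmax 0.098
laser 1358 med [0.5983 0.1524 0.0534] circ [0.6014 0.1563] 0.0668 rect [602.1 157.2] [129.1  65. ] 43.8 zmax 0.074
driver 426 med [ 0.5745 -0.3436  0.0214] circ [ 0.5973 -0.3077] 0.0938 rect [ 594.3 -312.5] [118.4 160.6] 4.3 zmax 0.033
100 [[0.606, -0.074, 0.887], [0.601, -0.16, 0.9], [0.605, -0.235, 0.887]]
140 [[0.657, -0.029, 0.499], [0.601, -0.162, 0.726], [0.656, -0.286, 0.497]]
165 [[0.603, -0.035, 0.552], [0.6, -0.165, 0.561], [0.601, -0.278, 0.552]]
172 [[0.597, -0.032, 0.524], [0.598, -0.165, 0.515], [0.598, -0.284, 0.51]]
180 [[0.678, 0.029, -0.003], [0.674, -0.174, 0.007], [0.674, -0.35, 0.003]]
side cabinet min z [(0.6, np.float64(0.461))]
```

View pics/crop.png

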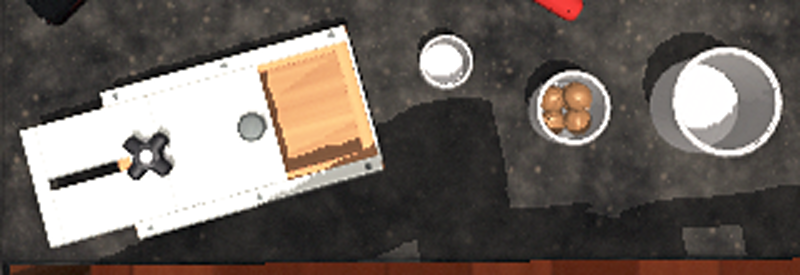

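```bash
cat >> h.py <<'E'
def plan(pos,Rt,n=None,jaw=0,p0=None,R0=None):
    """print rows to target TCP pose"""
    s=sense(); p0=np.array(s['tcp_pos']) if p0 is None else p0; R0=rot(s['tool_rot']) if R0 is None else R0
    w=(R0.inv()*Rt).as_rotvec(degrees=True); D=(np.array(pos)-p0)*1000
    n=n or int(max(np.ceil(np.linalg.norm(w)/7.1),np.ceil(np.linalg.norm(D)/41),1))
    rows=[];Rk=R0
    for k in range(n):
        rows.append([np.round(w/n,2).tolist(),np.round(Rk.inv().apply(D/n),1).tolist(),jaw]); Rk=Rk*R.from_rotvec(w/n,degrees=True)
    print(n,'rows, turn',w.round(2),'world shift',D.round(1)); print(str(rows).replace(' ',''))
def tool(az,el,roll=0):
    """z axis at azimuth az, elevation el (deg); roll 0: y horizontal, x upward side; then roll about tool z"""
    a,e=np.radians([az,el]); z=np.array([np.cos(a)*np.cos(e),np.sin(a)*np.cos(e),np.sin(e)]); y=np.array([np.sin(a),-np.cos(a),0]); 
    return R.from_matrix(np.stack([np.cross(y,z),y,z],1))*R.from_rotvec([0,0,roll],degrees=True)
def st():
    s=sense(); print('t',round(s['t'],2),'q',np.round(s['q'],2),'tcp',np.round(s['tcp_pos'],4),'z',rot(s['tool_rot']).as_matrix()[:,2].round(3),'x',rot(s['tool_rot']).as_matrix()[:,0].round(3),'F',np.round(s['force'],1),'T',np.round(s['ft_torque'],2),'gap',round(s['finger_gap'],3),'gf',s['gripper_force']); return s
E
python3 - <<'E'
from h import *
plan([.33,-.44,.22],tool(30,-15)); plan([.33,-.44,.22],tool(30,-40))
E
```

```text
11 rows, turn [ 6.68 74.75 -8.91] world shift [120.  148.  -18.4]
[[[0.61,6.8,-0.81],[14.8,-9.0,1.7],0],[[0.61,6.8,-0.81],[14.6,-8.8,3.5],0],[[0.61,6.8,-0.81],[14.2,-8.5,5.3],0],[[0.61,6.8,-0.81],[13.6,-8.3,7.1],0],[[0.61,6.8,-0.81],[12.8,-8.0,8.7],0],[[0.61,6.8,-0.81],[11.7,-7.7,10.3],0],[[0.61,6.8,-0.81],[10.6,-7.4,11.7],0],[[0.61,6.8,-0.81],[9.2,-7.2,12.9],0],[[0.61,6.8,-0.81],[7.7,-6.9,14.0],0],[[0.61,6.8,-0.81],[6.1,-6.6,14.9],0],[[0.61,6.8,-0.81],[4.4,-6.4,15.6],0]]
8 rows, turn [ 4.42 49.83 -9.74] world shift [120.  148.  -18.4]
[[[0.55,6.23,-1.22],[20.3,-12.4,2.3],0],[[0.55,6.23,-1.22],[20.2,-11.9,4.7],0],[[0.55,6.23,-1.22],[19.8,-11.4,7.0],0],[[0.55,6.23,-1.22],[19.2,-10.9,9.2],0],[[0.55,6.23,-1.22],[18.3,-10.4,11.3],0],[[0.55,6.23,-1.22],[17.2,-9.9,13.4],0],[[0.55,6.23,-1.22],[15.8,-9.5,15.2],0],[[0.55,6.23,-1.22],[14.3,-9.0,17.0],0]]
```

Request:
play_rows:
  rows:
    - [[0.6,6.2,-1.2],[20.3,-12.4,2.3],0]
    - [[0.6,6.2,-1.2],[20.2,-11.9,4.7],0]
    - [[0.6,6.2,-1.2],[19.8,-11.4,7],0]
    - [[0.6,6.2,-1.2],[19.2,-10.9,9.2],0]
    - [[0.6,6.2,-1.2],[18.3,-10.4,11.3],0]
    - [[0.6,6.2,-1.2],[17.2,-9.9,13.4],0]
    - [[0.6,6.2,-1.2],[15.8,-9.5,15.2],0]
    - [[0.6,6.2,-1.2],[14.3,-9,17],0]

```text
t: 0.77
tcp_pos: [0.3303, -0.4405, 0.2209]
tool_rot: [0.876, 0.234, 0.408, -0.111]
force: [0.3, -0.6, -0.4]
finger_gap: 0.996
gripper_force: 0.0
```

```bash
python3 - <<'E'
from h import *
st(); plan([.352,-.425,.10],tool(30,-15))
E
```

```text
t 0.77 q [-1.52  0.62  1.68  0.76  1.4  -0.83] tcp [ 0.3303 -0.4405  0.2209] z [ 0.662  0.385 -0.643] x [0.558 0.319 0.766] F [ 0.3 -0.6 -0.4] T [-0.21  0.3   0.01] gap 0.996 gf 0.0
4 rows, turn [-0.11 24.99 -0.16] world shift [  21.7   15.5 -120.9]
[[[-0.03,6.25,-0.04],[-18.9,-0.5,24.5],0],[[-0.03,6.25,-0.04],[-21.4,-0.6,22.3],0],[[-0.03,6.25,-0.04],[-23.7,-0.6,19.8],0],[[-0.03,6.25,-0.04],[-25.8,-0.6,17.1],0]]
```

Request:
play_rows:
  rows:
    - [[0,6.25,0],[-18.9,-0.5,24.5],0]
    - [[0,6.25,0],[-21.4,-0.6,22.3],0]
    - [[0,6.25,0],[-23.7,-0.6,19.8],0]
    - [[0,6.25,0],[-25.8,-0.6,17.1],0]
    - [[0,0,0],[0,0,0],0]

```text
t: 1.18
tcp_pos: [0.3499, -0.4184, 0.0813]
tool_rot: [0.767, 0.193, 0.587, -0.173]
force: [-1.1, 3.6, -6.2]
finger_gap: 1.006
gripper_force: 0.0
```

```bash
python3 - <<'E'
from h import *
st(); p,d,c=snap('wrist','w1'); print(c['xyz'])
P=cloud(d,c).reshape(-1,3); P=P[d.ravel()>0]
Q=P[(P[:,2]>.082)&(P[:,2]<.095)&(np.hypot(P[:,0]-.45,P[:,1]+.368)<.055)]; print(len(Q),cv2.minEnclosingCircle(Q[:,:2].astype(np.float32)))
Q=P[(P[:,2]>.03)&(P[:,2]<.08)&(np.hypot(P[:,0]-.45,P[:,1]+.368)<.055)]; print(len(Q),Q.min(0),Q.max(0))
E
```

```text
t 1.18 q [-1.57  1.07  1.68  0.98  1.53 -1.19] tcp [ 0.3499 -0.4184  0.0813] z [ 0.834  0.492 -0.25 ] x [0.235 0.093 0.968] F [-1.1  3.6 -6.2] T [-0.28  0.63  0.12] gap 1.006 gf 0.0
[ 0.25595926 -0.47844614  0.1870612 ]
2972 ((0.4510335624217987, -0.36795228719711304), 0.03546367958188057)
7774 [ 0.4172192  -0.40172192  0.03001315] [ 0.48423962 -0.33662111  0.07999788]
```

View pics/w1.png

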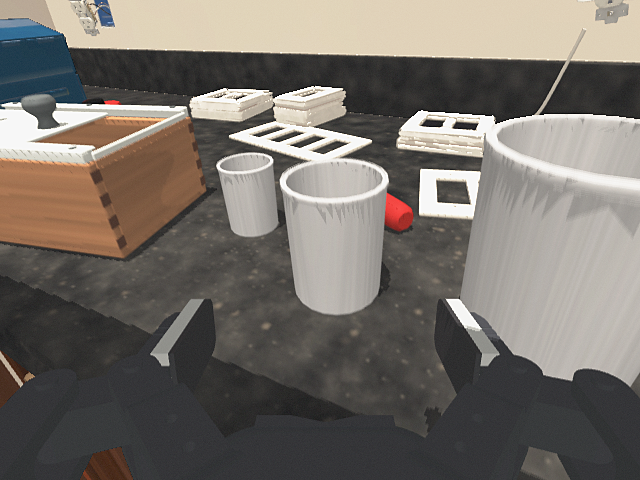

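The wrist view shows the middle cup between the open fingers at about (335,235), with the small cup left of it and the big one to the right. Cup centre (0.451, -0.368) is confirmed.

Request:
play_rows:
  rows:
    - [[0,0,0],[0,0,0],0]
    - [[0,0,0],[0,0,0],0]

```text
t: 1.4
tcp_pos: [0.3513, -0.4268, 0.104]
tool_rot: [0.768, 0.207, 0.585, -0.156]
force: [-1.2, 1.0, 1.0]
finger_gap: 1.003
gripper_force: 0.0
```

```bash
python3 - <<'E'
from h import *
st(); e=np.array([np.cos(np.pi/6),np.sin(np.pi/6)])
c=np.array([.451,-.368]); plan(np.r_[c+e*.0106,.055],tool(30,-15),n=5)
E
```

```text
t 1.4 q [-1.57  1.02  1.68  0.99  1.54 -1.19] tcp [ 0.3513 -0.4268  0.104 ] z [ 0.835  0.482 -0.267] x [0.23  0.135 0.964] F [-1.2  1.   1. ] T [-0.24  0.33  0.02] gap 1.003 gf 0.0
5 rows, turn [-0.02  0.46  0.13] world shift [108.8  64.1 -49. ]
[[[-0.0,0.09,0.03],[-2.7,-0.2,27.0],0],[[-0.0,0.09,0.03],[-2.8,-0.2,27.0],0],[[-0.0,0.09,0.03],[-2.8,-0.2,27.0],0],[[-0.0,0.09,0.03],[-2.9,-0.2,26.9],0],[[-0.0,0.09,0.03],[-2.9,-0.2,26.9],0]]
```

Request:
play_rows:
  rows:
    - [[0,0,0],[-2.4,-0.2,24],0]
    - [[0,0,0],[-2.4,-0.2,24],0]
    - [[0,0,0],[-2.4,-0.2,24],0]
    - [[0,0,0],[-2.4,-0.2,24],0]
    - [[0,0,0],[-2.4,-0.2,24],0]
    - [[0,0,0],[-2,0,20],0]
    - [[0,0,0],[0,0,0],0]
    - [[0,0,0],[0,0,0],0.5]
    - [[0,0,0],[0,0,0],0.5]
    - [[0,0,0],[0,0,0],0.5]
    - [[0,0,0],[0,0,0],0.5]
  grip_force: 50

```text
t: 2.32
tcp_pos: [0.4644, -0.3612, 0.0555]
tool_rot: [0.766, 0.206, 0.589, -0.156]
force: [1.2, -0.4, 9.8]
finger_gap: 0.779
gripper_force: 54.8
```

```bash
python3 - <<'E'
from h import *
st()
E
```

```text
t 2.32 q [-1.36  1.11  1.73  1.2   1.41 -1.28] tcp [ 0.4644 -0.3612  0.0555] z [ 0.838  0.481 -0.258] x [0.222 0.132 0.966] F [ 1.2 -0.4  9.8] T [ 0.19 -1.02  0.06] gap 0.779 gf 54.818857004866004
```

```bash
python3 - <<'E'
from h import *
s=sense(); p=np.array(s['tcp_pos']); R0=rot(s['tool_rot'])
plan(p+[0,0,.12],R0,n=5,jaw=.5)
plan([.4276,-.1005,.18],tool(75,0),n=12,jaw=.5,p0=p+[0,0,.12])
E
```

```text
5 rows, turn [0. 0. 0.] world shift [  0.   0. 120.]
[[[0.0,0.0,0.0],[23.2,0.1,-6.2],0.5],[[0.0,0.0,0.0],[23.2,0.1,-6.2],0.5],[[0.0,0.0,0.0],[23.2,0.1,-6.2],0.5],[[0.0,0.0,0.0],[23.2,0.1,-6.2],0.5],[[0.0,0.0,0.0],[23.2,0.1,-6.2],0.5]]
12 rows, turn [44.84 14.26 -5.67] world shift [-36.8 260.7   4.5]
[[[3.74,1.19,-0.47],[2.6,-20.4,7.8],0.5],[[3.74,1.19,-0.47],[2.5,-19.8,9.1],0.5],[[3.74,1.19,-0.47],[2.5,-19.1,10.5],0.5],[[3.74,1.19,-0.47],[2.4,-18.4,11.7],0.5],[[3.74,1.19,-0.47],[2.3,-17.6,13.0],0.5],[[3.74,1.19,-0.47],[2.2,-16.6,14.1],0.5],[[3.74,1.19,-0.47],[2.0,-15.7,15.2],0.5],[[3.74,1.19,-0.47],[1.8,-14.6,16.3],0.5],[[3.74,1.19,-0.47],[1.6,-13.5,17.2],0.5],[[3.74,1.19,-0.47],[1.3,-12.4,18.1],0.5],[[3.74,1.19,-0.47],[1.0,-11.1,18.9],0.5],[[3.74,1.19,-0.47],[0.7,-9.9,19.6],0.5]]
```

Request:
play_rows:
  rows:
    - [[0,0,0],[15,0,-4],0.6]
    - [[0,0,0],[23.2,0,-6.2],0.6]
    - [[0,0,0],[23.2,0,-6.2],0.6]
    - [[0,0,0],[23.2,0,-6.2],0.6]
    - [[0,0,0],[20,0,-5.4],0.6]
    - [[0,0,0],[11.4,0,-3],0.6]
    - [[0,0,0],[0,0,0],0.6]

```text
t: 2.9
tcp_pos: [0.4646, -0.3606, 0.1731]
tool_rot: [0.768, 0.206, 0.586, -0.155]
force: [0.8, -0.2, -1.9]
finger_gap: 0.779
gripper_force: 55.7
```

Request:
play_rows:
  rows:
    - [[3.74,1.19,-0.47],[2.6,-20.4,7.8],0.6]
    - [[3.74,1.19,-0.47],[2.5,-19.8,9.1],0.6]
    - [[3.74,1.19,-0.47],[2.5,-19.1,10.5],0.6]
    - [[3.74,1.19,-0.47],[2.4,-18.4,11.7],0.6]
    - [[3.74,1.19,-0.47],[2.3,-17.6,13],0.6]
    - [[3.74,1.19,-0.47],[2.2,-16.6,14.1],0.6]
    - [[3.74,1.19,-0.47],[2,-15.7,15.2],0.6]
    - [[3.74,1.19,-0.47],[1.8,-14.6,16.3],0.6]
    - [[3.74,1.19,-0.47],[1.6,-13.5,17.2],0.6]
    - [[3.74,1.19,-0.47],[1.3,-12.4,18.1],0.6]
    - [[3.74,1.19,-0.47],[1,-11.1,18.9],0.6]
    - [[3.74,1.19,-0.47],[0.7,-9.9,19.6],0.6]

```text
t: 3.9
tcp_pos: [0.4276, -0.098, 0.1747]
tool_rot: [0.562, 0.429, 0.559, -0.435]
force: [1.2, -0.1, -2.6]
finger_gap: 0.78
gripper_force: 55.7
```

Request:
play_rows:
  rows:
    - [[0,0,0],[0,0,0],0.6]
    - [[0,0,0],[0,0,0],0.6]
    - [[0,0,0],[0,0,0],0.6]

```text
t: 4.15
tcp_pos: [0.4279, -0.0988, 0.1752]
tool_rot: [0.562, 0.428, 0.559, -0.434]
force: [0.2, -1.4, -2.8]
finger_gap: 0.779
gripper_force: 56.3
```

```bash
python3 - <<'E'
from h import *
st(); plan([.4276,-.1005,.18],tool(75,0),jaw=.6)
p,d,c=snap('top','t1'); a=p[180:345,185:435]
p,d,c=snap('side','s1'); b=p[190:380,260:450]
a=cv2.resize(a,(600,396));b=cv2.resize(b,(396,396)); cv2.imwrite('pics/v1.png',cv2.resize(np.hstack([a,b]),(797,317))[:,:,::-1])
E
```

```text
t 4.15 q [-1.03  1.02  1.83  0.82  1.78 -1.35] tcp [ 0.4279 -0.0988  0.1752] z [0.258 0.966 0.002] x [ 0.009 -0.004  1.   ] F [ 0.2 -1.4 -2.8] T [-0.75  0.25 -0.01] gap 0.779 gf 56.34696721681394
1 rows, turn [-0.06 -0.1  -0.55] world shift [-0.3 -1.7  4.8]
[[[-0.06,-0.1,-0.55],[4.8,0.1,-1.8],0.6]]
```

View pics/v1.png

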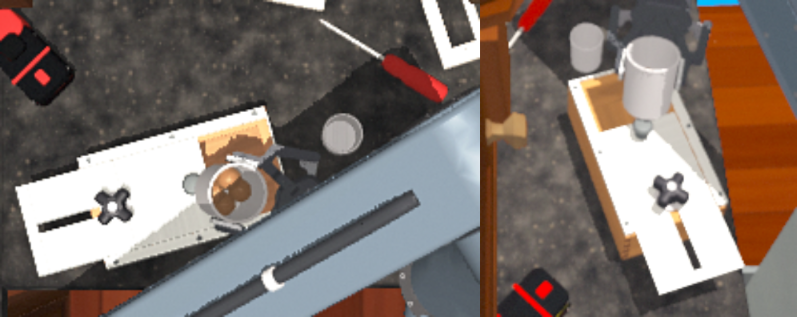

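The cup is held over the near part of the mouth with the walnuts still inside (view pixel 235,190). Its foot is close to the pull, so I'll raise it a little before tipping.

Request:
play_rows:
  rows:
    - [[0,0,0],[15,0,-6],0.6]
    - [[0,0,5],[5,0,0],0.6]
    - [[0,0,6],[0,0,0],0.6]
    - [[0,0,6],[0,0,0],0.6]
    - [[0,0,6],[0,0,0],0.6]
    - [[0,0,6],[0,0,0],0.6]
    - [[0,0,6],[0,0,0],0.6]
    - [[0,0,6],[0,0,0],0.6]
    - [[0,0,6],[-2,3,0],0.6]
    - [[0,0,6],[-4,6,0],0.6]
    - [[0,0,6],[-3,6,0],0.6]
    - [[0,0,3],[0,0,0],0.6]

```text
t: 5.25
tcp_pos: [0.4295, -0.1059, 0.1775]
tool_rot: [0.702, 0.075, 0.255, -0.66]
force: [0.3, -0.8, -1.0]
finger_gap: 0.78
gripper_force: 56.3
```

Request:
play_rows:
  rows:
    - [[0,0,4],[0,0,0],0.6]
    - [[0,0,4],[0,0,0],0.6]
    - [[0,0,4],[0,0,0],0.6]
    - [[0,0,4],[0,0,0],0.6]
    - [[0,0,4],[0,0,0],0.6]
    - [[0,0,4],[0,0,0],0.6]
    - [[0,0,4],[0,0,0],0.6]
    - [[0,0,4],[0,0,0],0.6]
    - [[0,0,4],[0,0,0],0.6]
    - [[0,0,4],[0,0,0],0.6]
    - [[0,0,4],[0,0,0],0.6]
    - [[0,0,4],[0,0,0],0.6]

```text
t: 6.25
tcp_pos: [0.4293, -0.1058, 0.1786]
tool_rot: [-0.672, 0.217, 0.035, 0.707]
force: [0.4, 0.2, -1.9]
finger_gap: 0.779
gripper_force: 56.3
```

```bash
python3 - <<'E'
from h import *
st()
p,d,c=snap('top','t2'); a=p[180:345,185:435]
p,d,c=snap('side','s2'); b=p[190:380,260:450]
a=cv2.resize(a,(600,396));b=cv2.resize(b,(396,396)); cv2.imwrite('pics/v2.png',cv2.resize(np.hstack([a,b]),(797,317))[:,:,::-1])
E
```

```text
t 6.25 q [-1.04  1.01  1.81  0.82  1.79  0.59] tcp [ 0.4293 -0.1058  0.1786] z [0.259 0.966 0.003] x [ 0.904 -0.241 -0.354] F [ 0.4  0.2 -1.9] T [-0.7   0.22  0.02] gap 0.779 gf 56.309796259738505
```

View pics/v2.png

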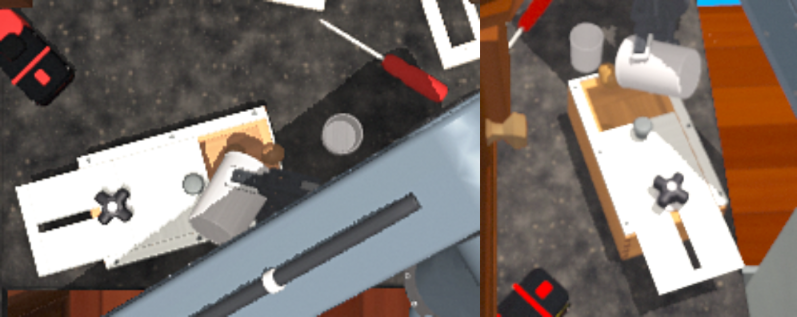

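```bash
python3 - <<'E'
from h import *
p,d,c=load('top0');
p,d,c=load('top0'); p,d,c=load('t2'); P=cloud(d,c)
o=np.array([.4301,-.0564]); cs,sn=np.cos(np.radians(15)),np.sin(np.radians(15))
def box(q): r=q[...,:2]-o; return np.stack([r[...,0]*cs+r[...,1]*sn,-r[...,0]*sn+r[...,1]*cs],-1)
B=box(P)
m=(P[...,2]>.105)&(B[...,0]>.0)&(B[...,0]<.12)&(B[...,1]<-.02)&(B[...,1]>-.16)
brown=m&(p[...,0].astype(int)-p[...,2]>50)
print(brown.sum(),np.c_[np.median(B[brown]*1000,0)],np.percentile(B[brown]*1000,[2,98],0).round(0),np.percentile(P[brown][:,2],[2,50,98]))
grey=m&~brown; print('cup',np.percentile(B[grey]*1000,[2,98],0).round(0),P[grey][:,2].max())
for v in range(246,270,3): print(v,[(int(x),int(y),int(z*1000)) for (x,y),z in zip(B[v,310:345:4]*1000,P[v,310:345:4,2])])
E
```

```text
95 [[  10.19304355]
 [-111.55768546]] [[   1. -124.]
 [  22. -100.]] [0.11289776 0.11834098 0.12575241]
cup [[   0. -113.]
 [  63.  -22.]] 0.21807726775144687
246 [(52, -83, 94), (50, -92, 90), (53, -102, 9), (45, -110, 90), (48, -122, 3), (45, -131, 2), (43, -141, -3), (40, -151, -5), (37, -160, 5)]
249 [(51, -81, 8), (48, -91, 14), (45, -100, 8), (38, -109, 87), (35, -117, 99), (38, -130, 1), (35, -139, -1), (33, -149, -2), (30, -158, 1)]
252 [(43, -79, 14), (41, -89, 10), (38, -98, 18), (31, -107, 90), (28, -116, 94), (31, -127, 1), (28, -137, 0), (25, -147, -2), (22, -156, 7)]
255 [(36, -77, 14), (33, -87, 14), (31, -96, 4), (24, -105, 88), (20, -113, 117), (19, -123, 102), (21, -135, 0), (18, -145, 0), (15, -155, 0)]
258 [(28, -75, 32), (26, -85, 8), (23, -94, 16), (16, -102, 122), (13, -111, 120), (11, -120, 124), (13, -133, 5), (11, -143, 1), (8, -152, 3)]
261 [(13, -74, 197), (11, -83, 198), (16, -92, 12), (9, -101, 116), (7, -109, 121), (4, -118, 115), (6, -131, -5), (3, -141, 4), (1, -151, -5)]
264 [(7, -73, 198), (4, -81, 206), (2, -89, 200), (7, -100, 8), (0, -108, 114), (-1, -117, 109), (0, -129, 4), (-3, -139, 1), (-5, -148, -1)]
267 [(0, -71, 205), (-1, -79, 205), (-4, -88, 204), (-6, -96, 202), (-9, -104, 235), (-7, -115, 92), (-7, -127, 0), (-10, -137, 3), (-13, -146, 0)]
```

```bash
cat >> h.py <<'E'
o=np.array([.4301,-.0564]); cs,sn=np.cos(np.radians(15)),np.sin(np.radians(15))
def box(q): r=q[...,:2]-o; return np.stack([r[...,0]*cs+r[...,1]*sn,-r[...,0]*sn+r[...,1]*cs],-1)
E
python3 - <<'E'
from h import *
for n in ['t3','t4']:
    p,d,c=snap('top',n); P=cloud(d,c); B=box(P)
    brown=(P[...,2]>.105)&(abs(B[...,0])<.12)&(B[...,1]<-.02)&(B[...,1]>-.16)&(p[...,0].astype(int)-p[...,2]>50)
    print(brown.sum(),np.percentile(B[brown]*1000,[2,50,98],0).round(0),np.percentile(P[brown][:,2],[2,50,98]))
    print('walnut-like inside', [(i,) for i in []])
w=snap('wrist','w2')
s=snap('side','s3'); a=cv2.resize(s[0][205:305,315:425],(528,480),interpolation=cv2.INTER_CUBIC)
cv2.imwrite('pics/v3.png',np.hstack([cv2.resize(w[0],(320,240)),cv2.resize(a,(264,240)),cv2.resize(p[225:305,285:365],(216,240))])[:,:,::-1])
E
```

```text
537 [[ -49. -113.]
 [ -49.  -82.]
 [  46.  -71.]] [0.10669718 1.53058274 1.53058274]
walnut-like inside []
592 [[ -49. -113.]
 [ -49.  -82.]
 [  37.  -70.]] [0.10837112 1.53058274 1.53058274]
walnut-like inside []
```

View pics/v3.png

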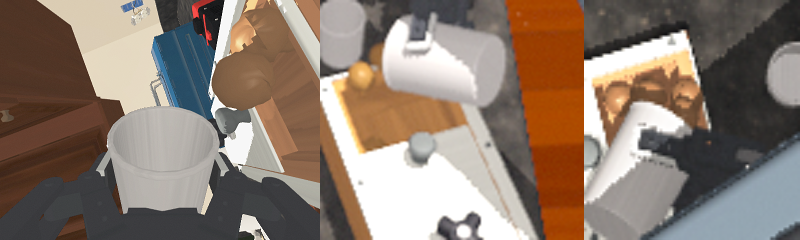

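Request:
play_rows:
  rows:
    - [[0,0,5],[0,0,0],0.6]
    - [[0,0,0],[0,0,0],0.6]
    - [[0,0,0],[0,0,0],0.6]
    - [[0,0,0],[0,0,0],0.6]
    - [[0,0,0],[0,0,0],0.6]

```text
t: 6.97
tcp_pos: [0.4294, -0.1046, 0.1785]
tool_rot: [-0.662, 0.244, 0.066, 0.705]
force: [-0.0, 0.6, -0.6]
finger_gap: 0.781
gripper_force: 56.3
```

```bash
python3 - <<'E'
from h import *
p,d,c=snap('top','t5'); P=cloud(d,c); B=box(P); q,e,k=snap('side','s5'); S=cloud(e,k); SB=box(S)
for nm,im,dd,X,Y in (('top',p,d,P,B),('side',q,e,S,SB)):
    m=(dd>0)&(X[...,2]>.015)&(X[...,2]<.2)&(abs(Y[...,0])<.1)&(Y[...,1]<.0)&(Y[...,1]>-.2)&(im[...,0].astype(int)-im[...,2]>50)
    n,l,s,_=cv2.connectedComponentsWithStats(m.astype(np.uint8))
    for i in range(1,n):
        if s[i,4]>8: print(nm,s[i],(Y[l==i].mean(0)*1000).round(),'z',np.percentile(X[l==i][:,2]*1000,[5,50,95]).round())
a=cv2.resize(q[195:315,305:435],(650,600),interpolation=cv2.INTER_CUBIC); b=cv2.resize(p[225:315,285:365],(533,600),interpolation=cv2.INTER_CUBIC)
w=snap('wrist','w5')[0]
cv2.imwrite('pics/v5.png',cv2.resize(np.hstack([a,b]),(798,405))[:,:,::-1])
E
```

```text
top [288 242  42  25 386] [ 40. -82.] z [21. 86. 94.]
top [290 258   4   9  10] [ 31. -31.] z [15. 16. 60.]
top [357 265   8   7  33] [ -27. -189.] z [17. 24. 30.]
side [336 217   8   8  39] [ -26. -193.] z [17. 25. 30.]
side [320 234  39  35 504] [  18. -104.] z [16. 49. 93.]
side [313 244  16  54 243] [ 72. -56.] z [20. 54. 88.]
side [364 247  13  12  96] [-55. -60.] z [19. 89. 95.]
side [347 250   9   8  18] [-24. -93.] z [15. 16. 17.]
side [358 250   6   6  10] [-46. -89.] z [15. 16. 18.]
side [345 253   4   6  10] [-11. -94.] z [15. 15. 16.]
side [345 260   3   5   9] [ -3. -76.] z [15. 16. 17.]
```

View pics/v5.png

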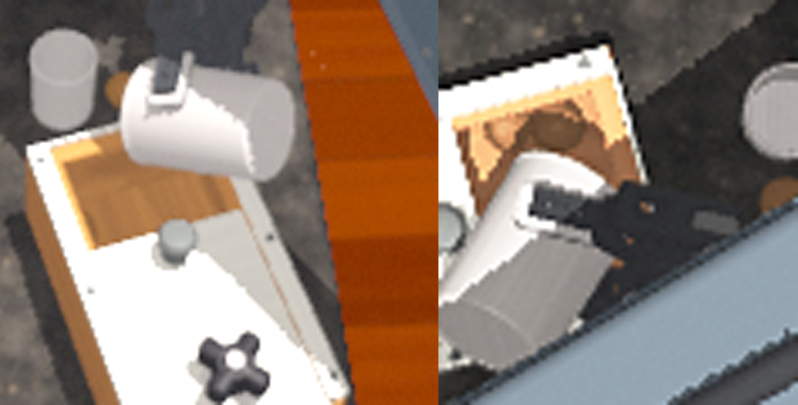

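The wrist camera shows the cup empty. One walnut bounced out and lies on the worktop between the box and the small cup (left panel 120,88, right panel 775,190); I'll fetch it after setting the cup down.

```bash
python3 - <<'E'
from h import *
z=np.array([.838,.481,-.258]);x=np.array([.222,.132,.966]); M=np.stack([x,np.cross(z,x),z],1); U,_,V=np.linalg.svd(M); Rt=R.from_matrix(U@V)
plan([.4644,-.3612,.19],Rt,n=24,jaw=.6)
E
```

```text
24 rows, turn [ -42.05   35.24 -102.48] world shift [  35.  -256.7   11.5]
[[[-1.75,1.47,-4.27],[3.5,-2.3,-10.0],0.6],[[-1.75,1.47,-4.27],[3.9,-1.7,-9.9],0.6],[[-1.75,1.47,-4.27],[4.3,-1.1,-9.9],0.6],[[-1.75,1.47,-4.27],[4.6,-0.4,-9.8],0.6],[[-1.75,1.47,-4.27],[4.8,0.2,-9.7],0.6],[[-1.75,1.47,-4.27],[5.1,0.9,-9.5],0.6],[[-1.75,1.47,-4.27],[5.2,1.5,-9.3],0.6],[[-1.75,1.47,-4.27],[5.3,2.2,-9.1],0.6],[[-1.75,1.47,-4.27],[5.3,2.9,-8.9],0.6],[[-1.75,1.47,-4.27],[5.3,3.6,-8.7],0.6],[[-1.75,1.47,-4.27],[5.3,4.2,-8.4],0.6],[[-1.75,1.47,-4.27],[5.1,4.9,-8.2],0.6],[[-1.75,1.47,-4.27],[4.9,5.5,-7.9],0.6],[[-1.75,1.47,-4.27],[4.7,6.1,-7.6],0.6],[[-1.75,1.47,-4.27],[4.4,6.6,-7.3],0.6],[[-1.75,1.47,-4.27],[4.1,7.2,-7.0],0.6],[[-1.75,1.47,-4.27],[3.7,7.7,-6.6],0.6],[[-1.75,1.47,-4.27],[3.3,8.1,-6.3],0.6],[[-1.75,1.47,-4.27],[2.8,8.6,-6.0],0.6],[[-1.75,1.47,-4.27],[2.3,8.9,-5.6],0.6],[[-1.75,1.47,-4.27],[1.8,9.2,-5.3],0.6],[[-1.75,1.47,-4.27],[1.2,9.5,-5.0],0.6],[[-1.75,1.47,-4.27],[0.6,9.7,-4.6],0.6],[[-1.75,1.47,-4.27],[0.0,9.9,-4.3],0.6]]
```

Request:
play_rows:
  rows:
    - [[-1.75,1.47,-4.27],[3.5,-2.3,-10],0.6]
    - [[-1.75,1.47,-4.27],[3.9,-1.7,-9.9],0.6]
    - [[-1.75,1.47,-4.27],[4.3,-1.1,-9.9],0.6]
    - [[-1.75,1.47,-4.27],[4.6,-0.4,-9.8],0.6]
    - [[-1.75,1.47,-4.27],[4.8,0.2,-9.7],0.6]
    - [[-1.75,1.47,-4.27],[5.1,0.9,-9.5],0.6]
    - [[-1.75,1.47,-4.27],[5.2,1.5,-9.3],0.6]
    - [[-1.75,1.47,-4.27],[5.3,2.2,-9.1],0.6]
    - [[-1.75,1.47,-4.27],[5.3,2.9,-8.9],0.6]
    - [[-1.75,1.47,-4.27],[5.3,3.6,-8.7],0.6]
    - [[-1.75,1.47,-4.27],[5.3,4.2,-8.4],0.6]
    - [[-1.75,1.47,-4.27],[5.1,4.9,-8.2],0.6]

```text
t: 8.12
tcp_pos: [0.4468, -0.2332, 0.1845]
tool_rot: [0.817, -0.021, 0.3, -0.492]
force: [-0.1, 0.7, -1.7]
finger_gap: 0.78
gripper_force: 56.2
```

Request:
play_rows:
  rows:
    - [[-1.75,1.47,-4.27],[4.9,5.5,-7.9],0.6]
    - [[-1.75,1.47,-4.27],[4.7,6.1,-7.6],0.6]
    - [[-1.75,1.47,-4.27],[4.4,6.6,-7.3],0.6]
    - [[-1.75,1.47,-4.27],[4.1,7.2,-7],0.6]
    - [[-1.75,1.47,-4.27],[3.7,7.7,-6.6],0.6]
    - [[-1.75,1.47,-4.27],[3.3,8.1,-6.3],0.6]
    - [[-1.75,1.47,-4.27],[2.8,8.6,-6],0.6]
    - [[-1.75,1.47,-4.27],[2.3,8.9,-5.6],0.6]
    - [[-1.75,1.47,-4.27],[1.8,9.2,-5.3],0.6]
    - [[-1.75,1.47,-4.27],[1.2,9.5,-5],0.6]
    - [[-1.75,1.47,-4.27],[0.6,9.7,-4.6],0.6]
    - [[-1.75,1.47,-4.27],[0,9.9,-4.3],0.6]

```text
t: 9.12
tcp_pos: [0.464, -0.3612, 0.19]
tool_rot: [0.765, 0.206, 0.59, -0.155]
force: [0.2, -0.2, -1.3]
finger_gap: 0.779
gripper_force: 56.3
```

Request:
play_rows:
  rows:
    - [[0,0,0],[0,0,0],0.6]
    - [[0,0,0],[0,0,0],0.6]

```text
t: 9.28
tcp_pos: [0.4638, -0.3608, 0.1895]
tool_rot: [0.766, 0.205, 0.588, -0.157]
force: [-0.2, 0.1, -1.5]
finger_gap: 0.78
gripper_force: 56.3
```

```bash
python3 - <<'E'
from h import *
z=np.array([.838,.481,-.258]);x=np.array([.222,.132,.966]); M=np.stack([x,np.cross(z,x),z],1); U,_,V=np.linalg.svd(M); Rt=R.from_matrix(U@V)
st(); plan([.4644,-.3612,.062],Rt,n=6,jaw=.6)
p,d,c=snap('top','t6'); P=cloud(d,c); B=box(P); q,e,k=snap('side','s6'); S=cloud(e,k); SB=box(S)
for nm,im,dd,X,Y in (('top',p,d,P,B),('side',q,e,S,SB)):
    m=(dd>0)&(X[...,2]>.015)&(X[...,2]<.2)&(abs(Y[...,0])<.15)&(Y[...,1]<.0)&(Y[...,1]>-.3)&(im[...,0].astype(int)-im[...,2]>50)
    n,l,s,_=cv2.connectedComponentsWithStats(m.astype(np.uint8))
    for i in range(1,n):
        if s[i,4]>8: print(nm,s[i],(Y[l==i].mean(0)*1000).round(),X[l==i].mean(0).round(3),'z',np.percentile(X[l==i][:,2]*1000,[5,50,95]).round())
C=P[(P[...,2]>.15)&(P[...,2]<.25)&(np.hypot(P[...,0]-.45,P[...,1]+.368)<.04)&(np.ptp(p,-1)<40)]
a=cv2.resize(p[230:300,280:430],(800,373),interpolation=cv2.INTER_CUBIC)
cv2.imwrite('pics/v6.png',a[:,:,::-1])
E
```

```text
t 9.28 q [-1.36  0.85  1.78  1.18  1.49 -1.08] tcp [ 0.4638 -0.3608  0.1895] z [ 0.837  0.482 -0.258] x [0.224 0.129 0.966] F [-0.2  0.1 -1.5] T [-0.26  0.53 -0.01] gap 0.78 gf 56.31290205346886
6 rows, turn [-0.07 -0.01 -0.21] world shift [   0.6   -0.4 -127.5]
[[[-0.01,-0.0,-0.04],[-20.5,0.1,5.5],0.6],[[-0.01,-0.0,-0.04],[-20.5,0.1,5.5],0.6],[[-0.01,-0.0,-0.04],[-20.5,0.1,5.5],0.6],[[-0.01,-0.0,-0.04],[-20.5,0.1,5.5],0.6],[[-0.01,-0.0,-0.04],[-20.5,0.1,5.5],0.6],[[-0.01,-0.0,-0.04],[-20.5,0.0,5.5],0.6]]
top [384 208   9  12  62] [  84. -293.] [ 0.587 -0.318  0.022] z [16. 22. 28.]
top [288 241  48  56 659] [ 11. -85.] [ 0.463 -0.135  0.071] z [18. 88. 95.]
top [363 265  12  11  89] [ -38. -207.] [ 0.447 -0.266  0.022] z [16. 22. 29.]
top [297 276   8  11  62] [-18. -38.] [ 0.422 -0.098  0.034] z [26. 35. 42.]
top [317 277   8   6  16] [-29. -86.] [ 0.424 -0.147  0.016] z [15. 16. 19.]
side [282 198  12  10  63] [  85. -292.] [ 0.588 -0.316  0.021] z [16. 22. 26.]
side [337 212  10  10  80] [ -35. -203.] [ 0.448 -0.262  0.023] z [17. 24. 29.]
side [ 320  228   57   42 1021] [ -11. -100.] [ 0.445 -0.156  0.062] z [16. 63. 94.]
side [313 245  16  52 233] [ 72. -56.] [ 0.514 -0.092  0.054] z [19. 53. 86.]
side [347 248  14  17  39] [-21. -72.] [ 0.428 -0.132  0.037] z [ 15.  16. 125.]
side [338 253   6   6  13] [  2. -96.] [ 0.457 -0.148  0.016] z [15. 16. 17.]
side [338 260   5   7  11] [ 16. -68.] [ 0.463 -0.118  0.031] z [16. 17. 96.]
```

View pics/v6.png

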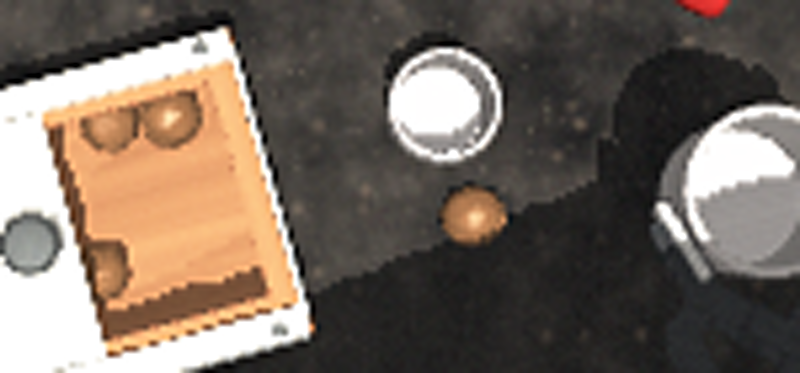

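Three walnuts show in the box (110,125), (172,118) and (108,270), with a fourth presumably under the deck. The cup is empty, and the stray walnut is at (473,215), about (0.447, -0.266). Next I'll stand the cup down.

Request:
play_rows:
  rows:
    - [[0,0,0],[-24,0,6.4],0.6]
    - [[0,0,0],[-29,0,7.7],0.6]
    - [[0,0,0],[-29,0,7.7],0.6]
    - [[0,0,0],[-24,0,6.4],0.6]
    - [[0,0,0],[-14,0,3.8],0.6]
    - [[0,0,0],[-4,0,1],0.6]
    - [[0,0,0],[-2,0,0.5],0.6]
    - [[0,0,0],[-2,0,0.5],0.6]
    - [[0,0,0],[0,0,0],0.6]

```text
t: 10.13
tcp_pos: [0.4644, -0.3616, 0.0581]
tool_rot: [0.766, 0.206, 0.589, -0.156]
force: [-0.5, 0.5, -0.6]
finger_gap: 0.778
gripper_force: 56.3
```

Request:
play_rows:
  rows:
    - [[0,0,0],[-1,0,0.3],0.6]
    - [[0,0,0],[-1,0,0.3],0.6]
    - [[0,0,0],[0,0,0],0.6]

```text
t: 10.38
tcp_pos: [0.4643, -0.3618, 0.0558]
tool_rot: [0.766, 0.206, 0.589, -0.156]
force: [-0.9, 0.4, -1.9]
finger_gap: 0.78
gripper_force: 56.3
```

Request:
play_rows:
  rows:
    - [[0,0,0],[-0.8,0,0.2],0.6]
    - [[0,0,0],[0,0,0],0.6]

```text
t: 10.55
tcp_pos: [0.4645, -0.3616, 0.0556]
tool_rot: [0.765, 0.206, 0.59, -0.156]
force: [-0.5, -0.1, 2.5]
finger_gap: 0.781
gripper_force: 56.2
```

Request:
play_rows:
  rows:
    - [[0,0,0],[0,0,0],0.1]
    - [[0,0,0],[0,0,0],0.1]
    - [[0,0,0],[0,0,0],0]
    - [[0,0,0],[0,0,-10],0]
    - [[0,0,0],[0,0,-25],0]
    - [[0,0,0],[0,0,-30],0]
    - [[0,0,0],[0,0,-30],0]
    - [[0,0,0],[10,0,-25],0]
    - [[0,0,0],[25,0,-10],0]
    - [[0,0,0],[30,0,0],0]

```text
t: 11.38
tcp_pos: [0.367, -0.4189, 0.1507]
tool_rot: [0.767, 0.203, 0.589, -0.154]
force: [1.1, -0.6, 0.4]
finger_gap: 1.002
gripper_force: 0.0
```

```bash
python3 - <<'E'
from h import *
st(); plan([.40,-.281,.13],tool(18,-60),jaw=.45)
p,d,c=snap('top','t7'); P=cloud(d,c)
m=(d>0)&(P[...,2]>.012)&(P[...,2]<.05)&(abs(P[...,0]-.44)<.1)&(abs(P[...,1]+.28)<.1)&(p[...,0].astype(int)-p[...,2]>40)
print(m.sum(),P[m].mean(0),P[m][:,2].max(),np.argwhere(m).mean(0))
for u in (0,): 
    C=P[(P[...,2]>.083)&(P[...,2]<.098)&(np.hypot(P[...,0]-.451,P[...,1]+.368)<.05)]; print('cup rim',len(C),cv2.minEnclosingCircle(C[:,:2].astype(np.float32)),C[:,2].min(),C[:,2].max())
E
```

```text
t 11.38 q [-1.55  0.93  1.71  1.02  1.56 -1.14] tcp [ 0.367  -0.4189  0.1507] z [ 0.84   0.476 -0.259] x [0.224 0.13  0.966] F [ 1.1 -0.6  0.4] T [-0.17  0.41 -0.  ] gap 1.002 gf 0.0
7 rows, turn [ -9.31 -44.85   7.37] world shift [ 33.  137.9 -20.7]
[[[-1.33,-6.41,1.05],[0.8,-14.8,14.1],0.45],[[-1.33,-6.41,1.05],[2.1,-15.2,13.6],0.45],[[-1.33,-6.41,1.05],[3.3,-15.5,12.9],0.45],[[-1.33,-6.41,1.05],[4.4,-15.9,12.2],0.45],[[-1.33,-6.41,1.05],[5.4,-16.2,11.2],0.45],[[-1.33,-6.41,1.05],[6.3,-16.6,10.2],0.45],[[-1.33,-6.41,1.05],[7.1,-16.9,9.1],0.45]]
96 [ 0.44651325 -0.26592772  0.02214549] 0.034192563745113924 [270.10416667 368.40625   ]
cup rim 159 ((0.4514816701412201, -0.3692471385002136), 0.03547755628824234) 0.0831812389229789 0.0968684574236316
```

Request:
play_rows:
  rows:
    - [[-1.33,-6.41,1.05],[0.8,-14.8,14.1],0.45]
    - [[-1.33,-6.41,1.05],[2.1,-15.2,13.6],0.45]
    - [[-1.33,-6.41,1.05],[3.3,-15.5,12.9],0.45]
    - [[-1.33,-6.41,1.05],[4.4,-15.9,12.2],0.45]
    - [[-1.33,-6.41,1.05],[5.4,-16.2,11.2],0.45]
    - [[-1.33,-6.41,1.05],[6.3,-16.6,10.2],0.45]
    - [[-1.33,-6.41,1.05],[7.1,-16.9,9.1],0.45]
    - [[0,0,0],[0,0,0],0.45]
    - [[0,0,0],[0,0,0],0.45]

```text
t: 12.18
tcp_pos: [0.403, -0.2748, 0.1314]
tool_rot: [0.953, 0.157, 0.256, -0.042]
force: [-0.9, 0.0, -0.7]
finger_gap: 0.551
gripper_force: 0.0
```

```bash
python3 - <<'E'
from h import *
st(); p,d,c=snap('wrist','w7'); P=cloud(d,c)
m=(d>0)&(P[...,2]>.008)&(P[...,2]<.05)&(abs(P[...,0]-.446)<.03)&(abs(P[...,1]+.266)<.03)&(p[...,0].astype(int)-p[...,2]>40)
Q=P[m]; print(m.sum(),Q.min(0),Q.max(0),np.argwhere(m).mean(0))
f=lambda w:np.linalg.norm(Q-w,axis=1)-.0135
from scipy.optimize import least_squares
w=least_squares(f,Q.mean(0)+[0,0,-.01]).x; print(w)
plan([w[0],w[1],.0155],tool(18,-60),n=7,jaw=.45)
E
```

```text
t 12.18 q [-1.15  0.54  2.07  0.91  0.69 -0.67] tcp [ 0.403  -0.2748  0.1314] z [ 0.475  0.16  -0.865] x [0.82  0.277 0.501] F [-0.9  0.  -0.7] T [-0.07  0.22 -0.03] gap 0.551 gf 0.0
1074 [ 0.43566855 -0.28108885  0.01218572] [ 0.4612615  -0.25359646  0.02808433] [251.8538175  332.86778399]
[ 0.44945842 -0.26658899  0.01324845]
7 rows, turn [-0.16 -0.07  0.46] world shift [  46.9   10.5 -115.4]
[[[-0.02,-0.01,0.07],[-2.4,0.7,17.7],0.45],[[-0.02,-0.01,0.07],[-2.4,0.7,17.7],0.45],[[-0.02,-0.01,0.07],[-2.3,0.7,17.7],0.45],[[-0.02,-0.01,0.07],[-2.3,0.7,17.7],0.45],[[-0.02,-0.01,0.07],[-2.3,0.7,17.7],0.45],[[-0.02,-0.01,0.07],[-2.3,0.6,17.7],0.45],[[-0.02,-0.01,0.07],[-2.3,0.6,17.7],0.45]]
```

Request:
play_rows:
  rows:
    - [[0,0,0],[-2.4,0.7,18],0.45]
    - [[0,0,0],[-2.8,0.8,21],0.45]
    - [[0,0,0],[-2.8,0.8,21],0.45]
    - [[0,0,0],[-2.8,0.8,21],0.45]
    - [[0,0,0],[-2.6,0.7,20],0.45]
    - [[0,0,0],[-2,0.6,15],0.45]
    - [[0,0,0],[-1,0.2,7.9],0.45]
    - [[0,0,0],[0,0,0],0.45]
    - [[0,0,0],[0,0,0],0.8]
    - [[0,0,0],[0,0,0],0.8]
    - [[0,0,0],[0,0,0],0.8]
    - [[0,0,0],[0,0,0],0.8]
  grip_force: 25

```text
t: 13.23
tcp_pos: [0.4488, -0.2676, 0.0155]
tool_rot: [0.953, 0.154, 0.256, -0.041]
force: [-0.5, 0.3, -0.0]
finger_gap: 0.293
gripper_force: 24.6
```

```bash
python3 - <<'E'
from h import *
s=st(); p=np.array(s['tcp_pos']); R0=rot(s['tool_rot'])
plan(p+[-.02,0,.15],R0,jaw=.8,n=6)
plan([.447,-.135,.145],tool(18,-70),jaw=.8,p0=p+[-.02,0,.15],n=8)
E
```

```text
t 13.23 q [-1.04  0.82  2.04  1.31  0.53 -1.03] tcp [ 0.4488 -0.2676  0.0155] z [ 0.476  0.156 -0.865] x [0.822 0.272 0.501] F [-0.5  0.3 -0. ] T [-0.02  0.23  0.03] gap 0.293 gf 24.567100703716278
6 rows, turn [0. 0. 0.] world shift [-20.   0. 150.]
[[[0.0,0.0,0.0],[9.8,-1.0,-23.2],0.8],[[0.0,0.0,0.0],[9.8,-1.0,-23.2],0.8],[[0.0,0.0,0.0],[9.8,-1.0,-23.2],0.8],[[0.0,0.0,0.0],[9.8,-1.0,-23.2],0.8],[[0.0,0.0,0.0],[9.8,-1.0,-23.2],0.8],[[0.0,0.0,0.0],[9.8,-1.0,-23.2],0.8]]
8 rows, turn [ -0.07 -10.06   0.29] world shift [ 18.2 132.6 -20.5]
[[[-0.01,-1.26,0.04],[5.1,-15.0,5.9],0.8],[[-0.01,-1.26,0.04],[5.2,-15.0,5.8],0.8],[[-0.01,-1.26,0.04],[5.3,-15.0,5.7],0.8],[[-0.01,-1.26,0.04],[5.4,-15.0,5.5],0.8],[[-0.01,-1.26,0.04],[5.6,-15.0,5.4],0.8],[[-0.01,-1.26,0.04],[5.7,-15.0,5.3],0.8],[[-0.01,-1.26,0.04],[5.8,-15.1,5.2],0.8],[[-0.01,-1.26,0.04],[5.9,-15.1,5.0],0.8]]
```

Request:
play_rows:
  rows:
    - [[0,0,0],[7,-0.5,-17],0.8]
    - [[0,0,0],[9.8,-1,-23.2],0.8]
    - [[0,0,0],[9.8,-1,-23.2],0.8]
    - [[0,0,0],[9.8,-1,-23.2],0.8]
    - [[0,0,0],[9.8,-1,-23.2],0.8]
    - [[0,0,0],[9.8,-1,-23.2],0.8]
    - [[0,0,0],[2.8,-0.5,-6.2],0.8]

```text
t: 13.82
tcp_pos: [0.4296, -0.2682, 0.1685]
tool_rot: [0.953, 0.155, 0.257, -0.038]
force: [0.9, -0.3, 0.8]
finger_gap: 0.291
gripper_force: 24.7
```

Request:
play_rows:
  rows:
    - [[0,-1.26,0],[5.1,-16.4,5.9],0.8]
    - [[0,-1.26,0],[5.2,-16.4,5.8],0.8]
    - [[0,-1.26,0],[5.3,-16.4,5.7],0.8]
    - [[0,-1.26,0],[5.4,-16.4,5.5],0.8]
    - [[0,-1.26,0],[5.6,-16.4,5.4],0.8]
    - [[0,-1.26,0],[5.7,-16.4,5.3],0.8]
    - [[0,-1.26,0],[5.8,-16.4,5.2],0.8]
    - [[0,-1.26,0],[5.9,-16.4,5],0.8]
    - [[0,0,0],[0,0,0],0.8]

```text
t: 14.57
tcp_pos: [0.4425, -0.12, 0.144]
tool_rot: [0.972, 0.159, 0.17, -0.03]
force: [-0.9, -0.1, -0.4]
finger_gap: 0.293
gripper_force: 24.7
```

```bash
python3 - <<'E'
from h import *
s=st(); plan([.4465,-.125,.112],tool(18,-70),n=3,jaw=.8)
E
```

```text
t 14.57 q [-0.71  0.44  2.13  0.68  0.49 -0.05] tcp [ 0.4425 -0.12    0.144 ] z [ 0.321  0.112 -0.94 ] x [0.892 0.299 0.34 ] F [-0.9 -0.1 -0.4] T [-0.03  0.12 -0.01] gap 0.293 gf 24.656278789043427
3 rows, turn [-0.41  0.13  0.52] world shift [  4.  -5. -32.]
[[[-0.14,0.04,0.17],[-2.9,2.0,10.3],0.8],[[-0.14,0.04,0.17],[-2.9,2.0,10.3],0.8],[[-0.14,0.04,0.17],[-2.9,2.0,10.3],0.8]]
```

Request:
play_rows:
  rows:
    - [[0,0,0],[-2.9,2,10.3],0.8]
    - [[0,0,0],[-2.9,2,10.3],0.8]
    - [[0,0,0],[-2.9,2,10.3],0.8]
    - [[0,0,0],[0,0,0],0.8]
    - [[0,0,0],[0,0,0],0.5]
    - [[0,0,0],[0,0,0],0.5]
    - [[0,0,0],[0,0,-5],0.5]
    - [[0,0,0],[8,0,-25],0.5]
    - [[0,0,0],[10,0,-30],0.5]
    - [[0,0,0],[10,0,-30],0.5]

```text
t: 15.4
tcp_pos: [0.4424, -0.1303, 0.2078]
tool_rot: [0.973, 0.157, 0.17, -0.028]
force: [0.9, -0.6, 0.3]
finger_gap: 0.499
gripper_force: 0.0
```

```bash
python3 - <<'E'
from h import *
s=st()
w,d,c=snap('wrist','w8'); q,e,k=snap('side','s8'); p,_,_=snap('top','t8')
cv2.imwrite('pics/v8.png',np.hstack([cv2.resize(w,(400,300)),cv2.resize(cv2.resize(q[205:295,310:430],(1200,900),interpolation=cv2.INTER_CUBIC),(400,300))])[:,:,::-1])
for n in ('t8',):
    P=cloud(_,c) if 0 else None
E
```

```text
t 15.4 q [-0.72  0.3   2.06  0.49  0.67  0.15] tcp [ 0.4424 -0.1303  0.2078] z [ 0.322  0.107 -0.941] x [0.893 0.295 0.339] F [ 0.9 -0.6  0.3] T [-0.01  0.17 -0.  ] gap 0.499 gf 0.0
```

View pics/v8.png

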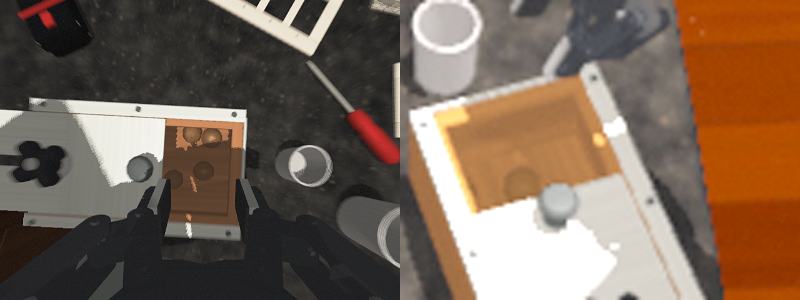

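The wrist view shows four walnuts in the box: (192,135), (212,138), (204,170) and (172,180). The fifth is not visible, so I'll search for it in the data.

```bash
python3 - <<'E'
from h import *
p,d,c=load('w8'); P=cloud(d,c); B=box(P)
m=((d>0)&(P[...,2]>.022)&(P[...,2]<.07)&(abs(B[...,0])<.058)&(B[...,1]>-.108)&(B[...,1]<.1)&(p[...,0].astype(int)-p[...,2]>15)).astype(np.uint8)
n,l,s,_=cv2.connectedComponentsWithStats(m)
for i in range(1,n):
    if s[i,4]>60: print('in box',s[i],(B[l==i].mean(0)*1000).round(),'z',np.percentile(P[l==i][:,2]*1000,[5,50,95]).round())
p0,d0,c0=load('top0')
for nm,ref in (('t8','top0'),('s8','side0')):
    p1,d1,c1=load(nm); p0,d0,c0=load(ref); P1=cloud(d1,c1)
    m=((abs(p1.astype(int)-p0).max(-1)>25)&(p1[...,0].astype(int)-p1[...,2]>35)).astype(np.uint8)
    n,l,s,_=cv2.connectedComponentsWithStats(m)
    for i in range(1,n):
        if 15<s[i,4]<1500: q=P1[l==i]; print(nm,s[i],np.median(q,0).round(3),'box',(box(np.median(q,0))*1000).round(),p1[l==i].mean(0).round())
# walnut colour
pw,_,_=load('t7'); print('walnut col',pw[267:273,365:371].mean((0,1)))
E
```

```text
in box [ 292  204   63   33 1446] [ 46. -72.] z [26. 35. 38.]
in box [308 257  34  31 811] [ -0. -75.] z [28. 34. 38.]
in box [263 270  30  32 632] [-13. -37.] z [27. 35. 39.]
t8 [330  14  12  14  54] [ 0.601 -0.161  1.091] box [ 138. -146.] [93. 56. 39.]
t8 [323  21   7   8  18] [ 0.602 -0.154  1.078] box [ 141. -139.] [90. 54. 38.]
t8 [331  28  10  15  46] [ 0.601 -0.162  1.069] box [ 138. -146.] [94. 57. 39.]
t8 [599  47  41  31 630] [ 0.692 -0.559  0.737] box [ 123. -553.] [116.  62.  39.]
t8 [326  56  13  15  66] [ 0.601 -0.16   1.003] box [ 138. -144.] [95. 58. 40.]
t8 [141 116  12  11  41] [0.619 0.076 0.757] box [217.  79.] [92. 54. 37.]
t8 [153 126   8   6  18] [0.619 0.071 0.721] box [215.  74.] [93. 55. 38.]
t8 [   0  132  186   54 1493] [0.594 0.096 0.615] box [198. 105.] [130.  74.  49.]
t8 [596 133  44  29 620] [ 0.63 -0.66  0.51] box [  37. -635.] [127.  68.  44.]
t8 [171 182  29  29 125] [0.626 0.176 0.055] box [250. 173.] [192.  61.  57.]
t8 [493 184  33  29 572] [ 0.622 -0.612  0.058] box [  41. -586.] [237. 221. 121.]
t8 [191 206  20  19  51] [0.583 0.145 0.054] bo
[... 596 characters left out ...]
]
s8 [ 320  227   57   42 1364] [ 0.445 -0.158  0.038] box [ -12. -102.] [186. 135.  85.]
s8 [312 242  46 104 806] [ 0.49  -0.004  0.05 ] box [71. 35.] [162. 115.  77.]
s8 [603 292  11  25  52] [-0.807 -0.335 -0.93 ] box [-1267.    51.] [135.  74.  57.]
s8 [402 313   6   6  18] [0.336 0.042 0.081] box [-65. 120.] [167. 133. 109.]
s8 [374 318  11  17  86] [0.392 0.056 0.066] box [ -8. 119.] [179. 132.  91.]
s8 [279 359  31  24 150] [0.585 0.145 0.054] box [202. 154.] [199.  23.  17.]
s8 [293 358  11  12  51] [0.572 0.129 0.057] box [185. 142.] [207.  16.  15.]
s8 [541 374  38  14 292] [-0.506 -0.04  -0.936] box [-900.  258.] [139.  59.  16.]
walnut col [194.77777778 140.66666667  96.61111111]
```

```bash
python3 - <<'E'
from h import *
for f in ('w2','w5'):
    p,d,c=load(f); P=cloud(d,c); B=box(P)
    print(f,c['xyz'])
    ins=(d>0)&(P[...,2]>.005)&(P[...,2]<.088)&(abs(B[...,0])<.062)&(B[...,1]>-.11)&(B[...,1]<.112)
    print('inside px',ins.sum(), np.percentile(B[ins]*1000,[1,50,99],0).round().tolist())
    # raster x,y,z of interior, step
    ys,xs=np.where(ins)
    for v in range(ys.min(),ys.max(),12):
        r=[(int(u),int(B[v,u,0]*1e3),int(B[v,u,1]*1e3),int(P[v,u,2]*1e3)) for u in range(xs.min(),xs.max(),14) if ins[v,u]]
        if r and f=='w5': print(v,r)
E
```

```text
w2 [ 0.46297986 -0.25405284  0.15199155]
inside px 18857 [[-60.0, -89.0], [-4.0, 58.0], [59.0, 112.0]]
w5 [ 0.46077089 -0.25248027  0.14569699]
inside px 21253 [[-60.0, -81.0], [4.0, 62.0], [60.0, 112.0]]
0 [(485, 52, -88, 87)]
12 [(485, 52, -82, 86)]
24 [(485, 51, -78, 85)]
36 [(485, 51, -70, 84)]
60 [(471, 51, -60, 87)]
72 [(471, 51, -50, 85), (555, 59, 7, 25)]
84 [(471, 51, -40, 84), (541, 57, 9, 33), (555, 52, 6, 29), (569, 49, 5, 24)]
96 [(541, 51, 9, 37), (555, 46, 6, 32), (569, 43, 6, 27)]
108 [(555, 42, 10, 33), (569, 39, 11, 27), (583, 40, 27, 12)]
120 [(541, 57, 73, 12), (555, 38, 20, 31), (569, 42, 46, 11), (583, 35, 33, 12), (597, 29, 23, 12)]
132 [(471, 40, -15, 85), (527, 61, 100, 11), (541, 51, 80, 12), (555, 43, 65, 12), (569, 37, 53, 11), (583, 30, 40, 11), (597, 24, 30, 11)]
144 [(527, 55, 109, 11), (541, 46, 90, 12), (555, 38, 74, 11), (569, 31, 60, 11), (583, 24, 46, 12), (597, 19, 35, 12), (611, 14, 25, 11)]
156 [(485, 27, -14, 84), (513, 51, 111, 24), (541, 39, 100, 11), (555, 32, 83, 11), (569, 25, 67, 12), (583, 19, 54, 11), (597, 14, 42, 11), (611, 9, 30, 12)
[... 692 characters left out ...]
, -20, 102, 11), (597, -23, 86, 11), (611, -27, 71, 11), (625, -29, 57, 11)]
240 [(555, -20, 111, 29), (569, -24, 111, 20), (597, -31, 95, 11), (611, -34, 79, 11), (625, -36, 65, 11)]
252 [(541, -23, -15, 84), (583, -36, 111, 16), (597, -39, 104, 11), (611, -41, 87, 11), (625, -43, 71, 12)]
264 [(555, -36, 111, 37), (583, -43, 110, 21), (597, -47, 110, 13), (611, -49, 95, 11), (625, -51, 80, 11)]
276 [(555, -34, -13, 83), (569, -47, 110, 33), (597, -54, 110, 17), (611, -57, 103, 12), (625, -58, 87, 11)]
288 [(569, -55, 110, 37), (597, -59, 90, 29), (611, -59, 65, 32), (625, -59, 48, 33)]
300 [(569, -45, -14, 84), (583, -59, 63, 50), (597, -59, 44, 51), (611, -59, 30, 50), (625, -59, 15, 51)]
```

A walnut shows under the deck in `w5`, at box (50, 15) mm with its top at z = 38 mm, so all five are in the box. Next is the hatch.

```bash
python3 - <<'E'
from h import *
s=st(); plan([.4328,-.0665,.165],tool(15,-89.99),n=4,jaw=.45)
E
```

```text
t 15.55 q [-0.72  0.29  2.06  0.5   0.66  0.15] tcp [ 0.4446 -0.1315  0.2096] z [ 0.329  0.102 -0.939] x [0.89  0.298 0.345] F [-0.   0.5  0.9] T [-0.1   0.13 -0.03] gap 0.495 gf 0.0
4 rows, turn [ -0.19 -20.17   3.39] world shift [-11.8  65.  -44.6]
[[[-0.05,-5.04,0.85],[-1.6,-16.4,11.2],0.45],[[-0.05,-5.04,0.85],[-0.9,-16.4,11.3],0.45],[[-0.05,-5.04,0.85],[-0.1,-16.4,11.3],0.45],[[-0.05,-5.04,0.85],[0.6,-16.4,11.3],0.45]]
```

Request:
play_rows:
  rows:
    - [[0,-5,0.85],[-1.6,-16.4,11.2],0.45]
    - [[0,-5,0.85],[-0.9,-16.4,11.3],0.45]
    - [[0,-5.1,0.85],[0,-16.4,11.3],0.45]
    - [[0,-5.1,0.85],[0.6,-16.4,11.3],0.45]
    - [[0,0,0],[0,0,0],0.45]
    - [[0,0,0],[0,0,0],0.45]

```text
t: 16.05
tcp_pos: [0.4322, -0.0669, 0.1638]
tool_rot: [0.991, 0.135, 0.006, -0.008]
force: [0.4, 0.3, -0.2]
finger_gap: 0.55
gripper_force: 0.0
```

```bash
python3 - <<'E'
from h import *
s=st(); plan([.4328,-.0665,.112],tool(15,-89.99),n=4,jaw=.45)
p,d,c=snap('wrist','w9'); P=cloud(d,c)
m=(d>0)&(P[...,2]>.116)&(P[...,2]<.128)&(np.hypot(P[...,0]-.4328,P[...,1]+.0665)<.025)
print(m.sum(), cv2.minEnclosingCircle(P[m][:,:2].astype(np.float32)) if m.sum() else '')
m=(d>0)&(P[...,2]>.12)&(P[...,2]<.14)&(np.hypot(P[...,0]-.4073,P[...,1]-.0286)<.035)
if m.sum(): print('knob',m.sum(),cv2.minEnclosingCircle(P[m][:,:2].astype(np.float32)),np.median(P[m][:,2]))
E
```

```text
t 16.05 q [-0.42  0.41  1.97  0.03  0.76  0.86] tcp [ 0.4322 -0.0669  0.1638] z [ 0.009  0.018 -1.   ] x [0.964 0.267 0.014] F [ 0.4  0.3 -0.2] T [0.05 0.02 0.03] gap 0.55 gf 0.0
4 rows, turn [-0.84 -0.78  0.47] world shift [  0.6   0.4 -51.8]
[[[-0.21,-0.2,0.12],[-0.0,0.1,12.9],0.45],[[-0.21,-0.2,0.12],[0.0,0.1,12.9],0.45],[[-0.21,-0.2,0.12],[0.1,0.0,12.9],0.45],[[-0.21,-0.2,0.12],[0.1,-0.0,12.9],0.45]]
2052 ((0.4359509348869324, -0.0658838078379631), 0.013742859475314617)
knob 5678 ((0.41063743829727173, 0.028463738039135933), 0.025197969749569893) 0.13119512734573324
```

Request:
play_rows:
  rows:
    - [[-0.2,-0.2,0.1],[0.9,0,12.9],0.45]
    - [[-0.2,-0.2,0.1],[0.9,0,12.9],0.45]
    - [[-0.2,-0.2,0.1],[0.9,0,12.9],0.45]
    - [[-0.2,-0.2,0.1],[0,0,12.9],0.45]
    - [[0,0,0],[0,0,0],0.45]
    - [[0,0,0],[0,0,0],0.8]
    - [[0,0,0],[0,0,0],0.8]
    - [[0,0,0],[0,0,0],0.8]
  grip_force: 25

```text
t: 16.77
tcp_pos: [0.4351, -0.0677, 0.114]
tool_rot: [0.992, 0.129, 0.001, 0.001]
force: [-1.7, -1.6, -0.6]
finger_gap: 0.295
gripper_force: 24.6
```

```bash
python3 - <<'E'
from h import *
s=st(); p=np.array(s['tcp_pos']); plan(p-.0878*np.array([-sn,cs,0]),rot(s['tool_rot']),n=10,jaw=.8)
E
```

```text
t 16.77 q [-0.41  0.51  2.   -0.    0.63  0.9 ] tcp [ 0.4351 -0.0677  0.114 ] z [ 0.001 -0.001 -1.   ] x [0.967 0.256 0.001] F [-1.7 -1.6 -0.6] T [-0.25  0.36 -0.02] gap 0.295 gf 24.631340447813272
10 rows, turn [0. 0. 0.] world shift [ 22.7 -84.8   0. ]
[[[0.0,0.0,0.0],[0.0,8.8,0.0],0.8],[[0.0,0.0,0.0],[0.0,8.8,0.0],0.8],[[0.0,0.0,0.0],[0.0,8.8,0.0],0.8],[[0.0,0.0,0.0],[0.0,8.8,0.0],0.8],[[0.0,0.0,0.0],[0.0,8.8,0.0],0.8],[[0.0,0.0,0.0],[0.0,8.8,0.0],0.8],[[0.0,0.0,0.0],[0.0,8.8,0.0],0.8],[[0.0,0.0,0.0],[0.0,8.8,0.0],0.8],[[0.0,0.0,0.0],[0.0,8.8,0.0],0.8],[[0.0,0.0,0.0],[0.0,8.8,0.0],0.8]]
```

Tool y lies along the box's -y. I'll slide 83 mm, then creep to the stop.

Request:
play_rows:
  rows:
    - [[0,0,0],[0,5,0],0.8]
    - [[0,0,0],[0,10,0],0.8]
    - [[0,0,0],[0,12,0],0.8]
    - [[0,0,0],[0,12,0],0.8]
    - [[0,0,0],[0,12,0],0.8]
    - [[0,0,0],[0,12,0],0.8]
    - [[0,0,0],[0,10,0],0.8]
    - [[0,0,0],[0,6,0],0.8]
    - [[0,0,0],[0,4,0],0.8]
    - [[0,0,0],[0,2,0],0.8]
    - [[0,0,0],[0,2,0],0.8]
    - [[0,0,0],[0,0,0],0.8]

```text
t: 17.77
tcp_pos: [0.4572, -0.15, 0.1137]
tool_rot: [0.992, 0.128, 0.0, -0.002]
force: [-1.2, 9.9, 8.0]
finger_gap: 0.295
gripper_force: 25.4
```

Request:
play_rows:
  rows:
    - [[0,0,0],[0,1,0],0.8]
    - [[0,0,0],[0,1,0],0.8]
    - [[0,0,0],[0,0,0],0.8]

```text
t: 18.02
tcp_pos: [0.4571, -0.1501, 0.1137]
tool_rot: [0.992, 0.128, -0.0, -0.003]
force: [0.2, 14.8, 8.9]
finger_gap: 0.294
gripper_force: 25.6
```

Request:
play_rows:
  rows:
    - [[0,0,0],[0,-1,0],0.8]
    - [[0,0,0],[0,-1,0],0.4]
    - [[0,0,0],[0,0,0],0.3]
    - [[0,0,0],[0,0,0],0.3]
    - [[0,0,0],[0,0,-20],0.3]
    - [[0,0,0],[0,-5,-30],0.3]
    - [[0,0,0],[0,-20,-20],0.3]
    - [[0,0,0],[0,-20,0],0.3]
    - [[0,0,0],[0,0,0],0.3]

```text
t: 18.77
tcp_pos: [0.4456, -0.1062, 0.1845]
tool_rot: [0.992, 0.13, 0.001, 0.001]
force: [-0.5, 0.9, -0.5]
finger_gap: 0.697
gripper_force: 0.0
```

```bash
python3 - <<'E'
from h import *
s=st()
# knob angle/centre from w9
for f in ('w9','new','top'):
    if f=='new': p,d,c=snap('wrist','w10')
    elif f=='top': p,d,c=snap('top','t10')
    else: p,d,c=load(f)
    P=cloud(d,c)
    m=(d>0)&(P[...,2]>.122)&(P[...,2]<.14)&(np.hypot(P[...,0]-.4100,P[...,1]-.0285)<.033)
    if m.sum():
        Q=P[m]; ctr=np.array(cv2.minEnclosingCircle(Q[:,:2].astype(np.float32))[0]); v=Q[:,:2]-ctr; r=np.hypot(*v.T); a=np.arctan2(v[:,1],v[:,0]); k=r>.015
        print(f,m.sum(),'knob',ctr,'r',r.max(),'z',np.median(Q[:,2]),'arm angle mod90',np.degrees(np.angle(np.exp(4j*a[k]).mean()))/4)
    m=(d>0)&(P[...,2]>.114)&(P[...,2]<.13)&(np.hypot(P[...,0]-.457,P[...,1]+.150)<.025)
    if m.sum() and f!='w9': print('pull',m.sum(),cv2.minEnclosingCircle(P[m][:,:2].astype(np.float32)),box(P[m].mean(0)))
    B=box(P); m=(d>0)&(abs(P[...,2]-.0945)<.004)&(abs(B[...,0])<.04)
    print('hatch y min',np.percentile(B[m][:,1],[.5,1,2]))
E
```

```text
t 18.77 q [-0.48  0.39  1.9   0.    0.85  0.83] tcp [ 0.4456 -0.1062  0.1845] z [ 0.002 -0.001 -1.   ] x [0.966 0.257 0.002] F [-0.5  0.9 -0.5] T [0.06 0.06 0.02] gap 0.697 gf 0.0
w9 5483 knob [0.41063744 0.02846374] r 0.02509797886166677 z 0.1312599826172298 arm angle mod90 -37.77109772554639
hatch y min [-0.11887968 -0.11815389 -0.11727976]
new 4723 knob [0.41054988 0.02880578] r 0.02521597122756769 z 0.13112028222677577 arm angle mod90 -37.93909818424527
pull 1717 ((0.458385169506073, -0.14993244409561157), 0.013727433048188686) [ 0.00494806 -0.09694301]
hatch y min [-0.11883375 -0.11790606 -0.1159657 ]
top 77 knob [0.40742096 0.03418835] r 0.021346923959357948 z 0.13100221066717532 arm angle mod90 -43.523489467919305
hatch y min [-0.80158163 -0.79120779 -0.78050372]
```

```bash
python3 - <<'E'
from h import *
s=st(); plan([.4106,.0287,.175],tool(142.2,-89.99),n=18,jaw=0)
E
```

```text
t 18.87 q [-0.48  0.4   1.9  -0.    0.85  0.83] tcp [ 0.4468 -0.1082  0.1836] z [ 0.003 -0.002 -1.   ] x [0.966 0.257 0.002] F [-0.9 -0.2 -0.2] T [-0.04 -0.01  0.04] gap 0.699 gf 0.0
18 rows, turn [ 2.4000e-01  1.2000e-01 -1.2732e+02] world shift [-36.2 136.9  -8.6]
[[[0.01,0.01,-7.07],[0.0,-7.9,0.5],0],[[0.01,0.01,-7.07],[1.0,-7.8,0.5],0],[[0.01,0.01,-7.07],[1.9,-7.6,0.5],0],[[0.01,0.01,-7.07],[2.9,-7.3,0.5],0],[[0.01,0.01,-7.07],[3.7,-6.9,0.5],0],[[0.01,0.01,-7.07],[4.6,-6.4,0.5],0],[[0.01,0.01,-7.07],[5.3,-5.8,0.5],0],[[0.01,0.01,-7.07],[6.0,-5.1,0.5],0],[[0.01,0.01,-7.07],[6.6,-4.3,0.5],0],[[0.01,0.01,-7.07],[7.1,-3.5,0.5],0],[[0.01,0.01,-7.07],[7.4,-2.6,0.5],0],[[0.01,0.01,-7.07],[7.7,-1.7,0.5],0],[[0.01,0.01,-7.07],[7.8,-0.7,0.5],0],[[0.01,0.01,-7.07],[7.9,0.3,0.5],0],[[0.01,0.01,-7.07],[7.8,1.2,0.5],0],[[0.01,0.01,-7.07],[7.6,2.2,0.5],0],[[0.01,0.01,-7.07],[7.2,3.1,0.5],0],[[0.01,0.01,-7.07],[6.8,4.0,0.5],0]]
```

Request:
play_rows:
  rows:
    - [[0,0,-7.07],[0,-7.9,0.5],0]
    - [[0,0,-7.07],[1,-7.8,0.5],0]
    - [[0,0,-7.07],[1.9,-7.6,0.5],0]
    - [[0,0,-7.07],[2.9,-7.3,0.5],0]
    - [[0,0,-7.07],[3.7,-6.9,0.5],0]
    - [[0,0,-7.07],[4.6,-6.4,0.5],0]
    - [[0,0,-7.07],[5.3,-5.8,0.5],0]
    - [[0,0,-7.07],[6,-5.1,0.5],0]
    - [[0,0,-7.07],[6.6,-4.3,0.5],0]

```text
t: 19.62
tcp_pos: [0.4293, -0.0403, 0.1782]
tool_rot: [0.773, 0.634, 0.0, 0.001]
force: [-0.7, -0.3, -0.5]
finger_gap: 0.999
gripper_force: 0.0
```

Request:
play_rows:
  rows:
    - [[0,0,-7.07],[7.1,-3.5,0.5],0]
    - [[0,0,-7.07],[7.4,-2.6,0.5],0]
    - [[0,0,-7.07],[7.7,-1.7,0.5],0]
    - [[0,0,-7.07],[7.8,-0.7,0.5],0]
    - [[0,0,-7.07],[7.9,0.3,0.5],0]
    - [[0,0,-7.07],[7.8,1.2,0.5],0]
    - [[0,0,-7.07],[7.6,2.2,0.5],0]
    - [[0,0,-7.07],[7.2,3.1,0.5],0]
    - [[0,0,-7.07],[6.8,4,0.5],0]
    - [[0,0,0],[0,0,0],0]
    - [[0,0,0],[0,0,0],0]

```text
t: 20.53
tcp_pos: [0.4111, 0.0287, 0.1737]
tool_rot: [0.326, 0.945, -0.0, 0.001]
force: [-0.2, -0.3, -0.8]
finger_gap: 1.002
gripper_force: 0.0
```

```bash
python3 - <<'E'
from h import *
s=st()
p,d,c=snap('wrist','w11'); P=cloud(d,c)
m=(d>0)&(P[...,2]>.122)&(P[...,2]<.14)&(np.hypot(P[...,0]-.4100,P[...,1]-.0285)<.033)
Q=P[m]; ctr=np.array(cv2.minEnclosingCircle(Q[:,:2].astype(np.float32))[0]); v=Q[:,:2]-ctr; r=np.hypot(*v.T); a=np.arctan2(v[:,1],v[:,0]); k=r>.015
ang=np.degrees(np.angle(np.exp(4j*a[k]).mean()))/4
print(m.sum(),'knob',ctr,'r',r.max(),'z',np.median(Q[:,2]),'arm',ang)
plan([.4106,.0287,.119],tool(142.2,-89.99),n=4,jaw=0)
E
```

```text
t 20.53 q [-0.2   0.36  2.02 -0.    0.76 -1.11] tcp [0.4111 0.0287 0.1737] z [ 0.002 -0.001 -1.   ] x [-0.787  0.617 -0.002] F [-0.2 -0.3 -0.8] T [-0.01 -0.05  0.04] gap 1.002 gf 0.0
4664 knob [0.40925628 0.02951028] r 0.024872323743543895 z 0.1314969541873371 arm -37.525419930523924
4 rows, turn [ 0.    0.14 -0.3 ] world shift [ -0.6   0.2 -54.9]
[[[0.0,0.03,-0.07],[0.2,-0.1,13.7],0],[[0.0,0.03,-0.07],[0.2,-0.1,13.7],0],[[0.0,0.03,-0.07],[0.1,-0.1,13.7],0],[[0.0,0.03,-0.07],[0.1,-0.1,13.7],0]]
```

Request:
play_rows:
  rows:
    - [[0,0,0],[0.4,0,13.7],0]
    - [[0,0,0],[0.4,0,15.7],0]
    - [[0,0,0],[0.4,0,15.7],0]
    - [[0,0,0],[0,0,9.7],0]
    - [[0,0,0],[0,0,0],0]
    - [[0,0,0],[0,0,0],0.6]
    - [[0,0,0],[0,0,0],0.6]
    - [[0,0,0],[0,0,0],0.6]
    - [[0,0,0],[0,0,0],0.6]
  grip_force: 80

```text
t: 21.33
tcp_pos: [0.4098, 0.0294, 0.1205]
tool_rot: [0.324, 0.946, -0.001, 0.002]
force: [-2.8, -3.6, 5.9]
finger_gap: 0.568
gripper_force: 81.1
```

```bash
python3 - <<'E'
from h import *
s=st()
E
```

```text
t 21.33 q [-0.2   0.47  2.07 -0.    0.59 -1.11] tcp [0.4098 0.0294 0.1205] z [ 0.003 -0.002 -1.   ] x [-0.789  0.614 -0.004] F [-2.8 -3.6  5.9] T [-0.56  0.33  0.01] gap 0.568 gf 81.14697933197021
```

Request:
play_rows:
  rows:
    - [[0,0,6],[0,0,0.12],0.6]
    - [[0,0,6],[0,0,0.12],0.6]
    - [[0,0,6],[0,0,0.12],0.6]
    - [[0,0,6],[0,0,0.12],0.6]
    - [[0,0,6],[0,0,0.12],0.6]
    - [[0,0,6],[0,0,0.12],0.6]
    - [[0,0,6],[0,0,0.12],0.6]
    - [[0,0,6],[0,0,0.12],0.6]
    - [[0,0,6],[0,0,0.12],0.6]
    - [[0,0,6],[0,0,0.12],0.6]

```text
t: 22.17
tcp_pos: [0.4088, 0.0291, 0.1193]
tool_rot: [0.755, 0.656, -0.001, 0.001]
force: [-2.8, -6.3, 8.3]
finger_gap: 0.562
gripper_force: 81.3
```

```bash
python3 - <<'E'
from h import *
s=st()
E
```

```text
t 22.17 q [-0.2   0.48  2.07 -0.01  0.59 -0.06] tcp [0.4088 0.0291 0.1193] z [ 0.001 -0.003 -1.   ] x [ 0.141  0.99  -0.003] F [-2.8 -6.3  8.3] T [-1.01  0.55  0.09] gap 0.562 gf 81.26879811286926
```

Request:
play_rows:
  rows:
    - [[0,0,6],[0,0,0.12],0.6]
    - [[0,0,6],[0,0,0.12],0.6]
    - [[0,0,6],[0,0,0.12],0.6]
    - [[0,0,6],[0,0,0.12],0.6]
    - [[0,0,6],[0,0,0.12],0.6]
    - [[0,0,6],[0,0,0.12],0.6]
    - [[0,0,6],[0,0,0.12],0.6]
    - [[0,0,5],[0,0,0.1],0.6]
    - [[0,0,5],[0,0,0.1],0.6]
    - [[0,0,4],[0,0,0.1],0.6]

```text
t: 23.0
tcp_pos: [0.4081, 0.0295, 0.1181]
tool_rot: [0.974, 0.225, -0.0, 0.001]
force: [-5.0, -4.1, 9.1]
finger_gap: 0.56
gripper_force: 81.5
```

```bash
python3 - <<'E'
from h import *
s=st()
E
```

```text
t 23.0 q [-0.2   0.48  2.07 -0.    0.59  0.92] tcp [0.4081 0.0295 0.1181] z [-0.    -0.002 -1.   ] x [ 0.899  0.438 -0.001] F [-5.  -4.1  9.1] T [-0.75  0.75  0.06] gap 0.56 gf 81.45878434181213
```

Request:
play_rows:
  rows:
    - [[0,0,5],[0,0,0.1],0.6]
    - [[0,0,5],[0,0,0.1],0.6]
    - [[0,0,5],[0,0,0.1],0.6]
    - [[0,0,5],[0,0,0.1],0.6]
    - [[0,0,5],[0,0,0.1],0.6]
    - [[0,0,5],[0,0,0.1],0.6]
    - [[0,0,5],[0,0,0.1],0.6]
    - [[0,0,4],[0,0,0.1],0.6]

```text
t: 23.67
tcp_pos: [0.408, 0.0301, 0.1174]
tool_rot: [0.993, -0.114, -0.0, 0.001]
force: [-4.0, 1.4, 10.2]
finger_gap: 0.56
gripper_force: 81.6
```

```bash
python3 - <<'E'
from h import *
s=st()
E
```

```text
t 23.67 q [-0.2   0.48  2.07 -0.    0.59  1.6 ] tcp [0.408  0.0301 0.1174] z [-0.001 -0.001 -1.   ] x [ 0.974 -0.226 -0.   ] F [-4.   1.4 10.2] T [-0.16  0.73  0.15] gap 0.56 gf 81.64279460906982
```

Request:
play_rows:
  rows:
    - [[0,0,5],[0,0,0.1],0.6]
    - [[0,0,5],[0,0,0.1],0.6]
    - [[0,0,5],[0,0,0.1],0.6]
    - [[0,0,4],[0,0,0.1],0.6]
    - [[0,0,4],[0,0,0.1],0.6]

```text
t: 24.08
tcp_pos: [0.4081, 0.0305, 0.117]
tool_rot: [0.951, -0.31, -0.0, 0.0]
force: [-3.6, 1.5, 11.4]
finger_gap: 0.568
gripper_force: 81.7
```

```bash
python3 - <<'E'
from h import *
s=st()
E
```

```text
t 24.08 q [-0.2   0.48  2.07 -0.    0.59  2.  ] tcp [0.4081 0.0305 0.117 ] z [-0.    -0.001 -1.   ] x [ 0.808 -0.589  0.   ] F [-3.6  1.5 11.4] T [0.25 0.69 0.14] gap 0.568 gf 81.74669623374939
```

Request:
play_rows:
  rows:
    - [[0,0,4],[0,0,0.1],0.6]
    - [[0,0,4],[0,0,0.1],0.6]
    - [[0,0,4],[0,0,0.1],0.6]
    - [[0,0,4],[0,0,0.1],0.6]
  grip_force: 110

```text
t: 24.42
tcp_pos: [0.4082, 0.0307, 0.1168]
tool_rot: [0.898, -0.439, 0.0, 0.0]
force: [-4.0, 2.3, 15.4]
finger_gap: 0.555
gripper_force: 110.5
```

```bash
python3 - <<'E'
from h import *
s=st()
E
```

```text
t 24.42 q [-0.2   0.48  2.07 -0.    0.58  2.28] tcp [0.4082 0.0307 0.1168] z [ 0. -0. -1.] x [ 0.615 -0.789  0.001] F [-4.   2.3 15.4] T [0.44 0.67 0.18] gap 0.555 gf 110.51736116409302
```

Request:
play_rows:
  rows:
    - [[0,0,4],[0,0,0.1],0.6]
    - [[0,0,4],[0,0,0.1],0.6]
    - [[0,0,4],[0,0,0.1],0.6]
    - [[0,0,4],[0,0,0.1],0.6]

```text
t: 24.75
tcp_pos: [0.4085, 0.0306, 0.1166]
tool_rot: [0.833, -0.553, 0.001, 0.001]
force: [-1.0, 10.0, 16.5]
finger_gap: 0.552
gripper_force: 110.2
```

```bash
python3 - <<'E'
from h import *
s=st()
E
```

```text
t 24.75 q [-0.2   0.48  2.07 -0.01  0.58  2.55] tcp [0.4085 0.0306 0.1166] z [ 0.001 -0.003 -1.   ] x [ 0.388 -0.922  0.003] F [-1.  10.  16.5] T [1.67 0.42 3.92] gap 0.552 gf 110.21072177449241
```

Request:
play_rows:
  rows:
    - [[0,0,0],[0,0,0],0.6]

```text
t: 24.83
tcp_pos: [0.4085, 0.0307, 0.1167]
tool_rot: [0.834, -0.551, 0.001, 0.001]
force: [-2.9, 8.7, 15.8]
finger_gap: 0.554
gripper_force: 110.3
```

```bash
python3 - <<'E'
from h import *
s=st()
E
```

```text
t 24.83 q [-0.2   0.48  2.07 -0.01  0.58  2.55] tcp [0.4085 0.0307 0.1167] z [ 0.001 -0.004 -1.   ] x [ 0.392 -0.92   0.004] F [-2.9  8.7 15.8] T [1.37 0.41 3.63] gap 0.554 gf 110.3441655181814
```

The torque jumped to 3.6 N m at about 209° of turn, so the knob is at its stop. I'll release and check.

Request:
play_rows:
  rows:
    - [[0,0,0],[0,0,0],0.2]
    - [[0,0,0],[0,0,0],0]
    - [[0,0,0],[0,0,0],0]
    - [[0,0,0],[0,0,0],0]
    - [[0,0,0],[0,0,-15],0]
    - [[0,0,0],[0,0,-25],0]
    - [[0,0,0],[0,0,-30],0]
    - [[0,0,0],[0,0,-20],0]
    - [[0,0,0],[0,0,0],0]
    - [[0,0,0],[0,0,0],0]

```text
t: 25.67
tcp_pos: [0.41, 0.0299, 0.2056]
tool_rot: [0.829, -0.559, 0.002, -0.001]
force: [0.2, 1.2, -0.9]
finger_gap: 0.999
gripper_force: 0.0
```

```bash
python3 - <<'E'
from h import *
s=st()
p,d,c=snap('wrist','w12'); P=cloud(d,c)
m=(d>0)&(P[...,2]>.118)&(P[...,2]<.14)&(np.hypot(P[...,0]-.4095,P[...,1]-.0292)<.033)
if m.sum():
    Q=P[m]; ctr=np.array(cv2.minEnclosingCircle(Q[:,:2].astype(np.float32))[0]); v=Q[:,:2]-ctr; r=np.hypot(*v.T); a=np.arctan2(v[:,1],v[:,0]); k=r>.015
    print('knob',ctr,r.max(),'z',np.median(Q[:,2]),'arm',np.degrees(np.angle(np.exp(4j*a[k]).mean()))/4)
for n in ('top','side'):
    p,d,c=snap(n,n+'12'); P=cloud(d,c); P0=cloud(*load(n+'0')[1:])
    C=P[(P[...,2]>.083)&(P[...,2]<.098)&(np.hypot(P[...,0]-.451,P[...,1]+.368)<.05)]; print('cup',len(C),cv2.minEnclosingCircle(C[:,:2].astype(np.float32)) if len(C) else '')
    Q=P[(P[...,2]>.114)&(P[...,2]<.13)&(np.hypot(P[...,0]-.457,P[...,1]+.15)<.03)]; 
    if len(Q): print('pull',len(Q),cv2.minEnclosingCircle(Q[:,:2].astype(np.float32)))
    for nm,x,y,rr,z0 in (('laser',.602,.157,.09,.02),('driver',.594,-.31,.1,.01)):
        f=lambda P:P[(P[...,2]>z0)&(P[...,2]<.1)&(np.hypot(P[...,0]-x,P[...,1]-y)<rr)].mean(0).round(4)
        print(nm,f(P0),f(P))
E
```

```text
t 25.67 q [-0.2   0.3   1.98 -0.    0.86  2.56] tcp [0.41   0.0299 0.2056] z [ 0.004 -0.001 -1.   ] x [ 0.375 -0.927  0.003] F [ 0.2  1.2 -0.9] T [-0.    0.01  0.  ] gap 0.999 gf 0.0
knob [0.41000161 0.02850631] 0.024922442968158126 z 0.12755325872547701 arm 33.02611543952804
cup 170 ((0.4517543911933899, -0.36905232071876526), 0.03508628532290459)
pull 107 ((0.4554513692855835, -0.15064279735088348), 0.013605422340333462)
laser [0.5986 0.1526 0.0528] [0.5986 0.1525 0.0528]
driver [ 0.5755 -0.3286  0.023 ] [ 0.5742 -0.3299  0.0233]
cup 178 ((0.4553777575492859, -0.36984944343566895), 0.036977216601371765)
pull 102 ((0.45697349309921265, -0.14896759390830994), 0.013278612866997719)
laser [0.5932 0.1589 0.0539] [0.5933 0.1589 0.0538]
driver [ 0.5602 -0.3208  0.028 ] [ 0.5602 -0.3207  0.0283]
```

```bash
python3 -c "
from station import *
print(sign_off())"
```

```text
the job is handed in; nothing more can be done
None
```

I handed the job in at 25.8 s: all five walnuts are in the box, the empty cup stands upright, the hatch is shut and the knob is tightened to its stop. One walnut bounced out during the pour, so I picked it up and dropped it in after standing the cup down. The fifth walnut is under the deck, seen only in depth data, and the laser and screwdriver were not moved.

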